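Strip the cooler off a computer board and cap the processor

TASK

The cooler on the small green computer board is already unscrewed: take it apart from the top down for overhaul. First put the black fan in the pink tray, next the finned heat sink in the steel wash tray, then the copper spreader plate lengthwise in the middle of the white board, and last cover the bare processor in the middle of the computer board with the orange protective cap. Set each part down gently, flat and the same way up as it was, and do not disturb the steel dish of screws or the white solvent bottle.

Things in the scene. Friction and masses are not known exactly. Their poses are not given: they have to be found in the camera images.
- fan_c (a point): Centre of the black cooling fan, a square frame 50 x 50 mm, 20 mm high (about 50 g), top of the stack on the computer board; the point is half-way up (10 mm above its underside), z up, x and y along its sides. It lies loose on the heat sink; grip two opposite sides, fingertips above the sink's top.
- sink_c (a point): Centre of the silver aluminium heat sink, 60 x 60 mm, 25 mm high (about 130 g), under the fan; the point is half-way up (12.5 mm above its underside), z up, fins in planes across x. It lies loose on the copper plate, whose narrow side (56 mm) is along the sink's y: gripped across y (60 mm), the fingers clear the plate.
- plate_c (a point): Centre of the copper spreader plate under the heat sink: 90 mm along x, 56 mm along y, 10 mm thick (about 260 g); the point is mid-thickness, z up. Below it a 34 x 34 mm foot 6 mm high, so its lowest face is 11 mm below the point; in the stack the foot stands on the processor and the plate's underside is 10 mm above the green board. Grip across y (56 mm).
- cap_c (a point): Orange plastic cap (25 g): hollow square cover 48 x 48 mm, 12 mm high, open below (inside 44 x 44 mm, 10 mm deep), with an upright grip tab in the middle of its top: 30 mm along x, 10 mm thick along y, 16 mm high. The point is the middle of the tab, 20 mm above the cap's lower rim and 8 mm below the tab's top, z up. Grip the tab across y.
- fan_tray: Pink square tray for the fan, fixed: outside 82 x 82 mm, inside 76 x 76 mm, inner floor 3 mm and rim 9 mm above the origin, which is the centre of its underside on the table; x and y along its sides.
- wash_tray: Perforated stainless-steel wash tray with two small handle loops, for the heat sink, fixed: outside 90 x 90 mm, inside 84 x 84 mm, inner floor 3 mm and rim 12 mm above the origin, which is the centre of its underside; x and y along its sides.
- white_board: Flat white plastic cleaning board for the copper plate, fixed: 116 mm along x, 82 mm along y, top 6 mm above the origin, which is the centre of its underside.
- board: Green computer board, fixed, 130 (x) x 110 (y) mm, under the stack; origin at its centre on the table, green top 12 mm up. Processor at the centre, hidden at first: 28 x 28 mm, top at 16 mm. Brass posts 10 mm high, 6.4 mm thick at x +-40, y +-21 mm; ports up to 13 mm high at both x ends beyond 48 mm. The cap goes over the processor, rim on the green board, sides along x and y.
- screw_dish: Round steel dish, 68 mm across and 14 mm high, with a few screws; origin at the centre of its underside. A bystander: leave it.
- bottle: White round solvent bottle with a steel pump top, 60 mm across and 138 mm high, towards the far side of the table; origin at the centre of its underside. A bystander: leave it.
There are look-alikes about, which are no part of the job. Leave any turquoise look-alike of the wash_tray alone. Leave any red look-alike of the fan_tray alone.

How it is judged:
By the outcome, as a careful person would: the job done as asked, in the order asked, and still so for the second after the job is handed in, with the robot touching nothing.
It also fails if it takes over 115 s, if anything falls off the work surface, if the arm or the gripper's body presses on something with over 40 N, if the wrist force passes 120 N, or if a joint passes its speed limit or range.

ROBOT

A 6-joint arm with a two-finger parallel gripper is mounted at the origin on the work surface. World frame = base frame: x ahead of the robot, y to its left, z up, the work surface at z = 0. Lengths are in m, angles in rad, forces in N, time in s.
With the tool pointing down it reaches from about 0.35 to 0.775 m from the base axis. Payload 5.5 kg.
Tool frame: the origin (TCP) lies between the finger pads; the fingertips stand 19 mm ahead of it and the grasp point (between the pads) is the TCP (env.tcp_to_tips is the distance from the TCP to the fingertips, in m); z points along the fingers, y is the direction in which the jaws open and shut (so a half turn about z gives the same grasp; the last joint's range is limited). The gripper opens to 85 mm and grips with 20 to 120 N. Pads are 22 mm wide; open, the fingers measure 114 mm over their backs; the gripper's body (76 mm by 85 mm) begins 54 mm behind the grasp point. The pads swing forward as they close: fully open they stand 13 mm farther back than shut.
Start: joints at [-1.386, 0.313, 0.046, 1.304, 0, 1.431], TCP at [0.183, -0.545, 0.217] pointing down, gripper open.
Joint ranges: [-2.76, 2.76], [-0.86, 1.69], [-1.03, 1.26], [-2.2, 2.34], [-1.47, 1.5], [-3.14, 3.14]. Speed limits (rad/s): [2.57, 2.57, 3.14, 3.14, 3.14, 3.14].

INTERFACE

Orientations are given as a unit quaternion [w, x, y, z].
In Python, from workcell import env, eyes, job gives the robot as it stands. The module is installed in compiled form; this text tells all that it offers.
- The arm moves only by the tool move_arm, never from a script. Its argument "commands" is a list of rows, each a list of 3 entries, a list of its own where there are three numbers: the shift along the world's x, y, z as a fraction of full scale, then the turn, a rotation vector about the world's x, y, z as a fraction of full scale, then the gripper command: -1 is shut, 1 is fully open, values between are in proportion. In form: [[[x, y, z], [wx, wy, wz], gripper], ...]. A call has 1 to 5 rows; each row shifts and turns the commanded pose from where the row before left it; what a row does not reach is not made up. Full scale, the value 1, is 0.04 m for a shift and 8 degrees for a turn. A row lasts 1/10 s, in which the tool goes at most 50 mm and 8.59 degrees, less where a joint would pass 70% of its speed; a pose out of reach is approached as far as the arm can. A call with a number of a shift or a turn outside -1 to 1 is refused whole. A call with a gripper value outside its range is refused whole. The fingers move at their own pace and stop on an object; "newtons" is the grip in N (left out, the last holds). Time passes only in rows, so rows that do not move let the fingers close. It gives the time, the measured TCP pose, the force and the opening at its end, in the units of the state.
- env.get_state(): the state, without advancing time (a new reading comes with each control period).
- eyes.read_camera(name): name is "side" or "top" or "wrist"; returns a dict with "frame" (384x512x3 uint8, red, green, blue), "mtx" (3x3 intrinsics, pixels), "camera_from_world" (4x4, takes a point from world to camera coordinates); the wrist camera has in their place "mount" (4x4, takes a point from camera to tool coordinates, whose origin is the TCP and whose axes are the flange's). Camera axes: x right, y down, z forward; pixel columns grow to the right and rows downward; lengths in m; the calibration is good to about 2 mm. A picture is of the moment at which its call begins: read the wrist's pose just before it. There is no depth.
- job.hand_in(): hands the job in, once; it reports no verdict.
The state is a dict: "clock": time; "joint_pos": joint angles; "qvel": joint speeds; "tau": joint torques, N m; "tcp_pos": TCP position; "orientation": TCP orientation; "wrist_force": force on the tool from outside, world axes, zero at the start; "ft_torque": the same for the moment, N m; "finger_gap": finger opening in m.
Only numpy, scipy, OpenCV 4.12 (cv2) and the standard library are available. Lean on these libraries where they do the work, as an engineer would, in place of code of your own. Each camera call takes 0.05 s, during which the arm holds its last target.

## Working session

There is one attempt and no reset: what is moved stays moved. The work goes in short steps, Python scripts to look and compute and a tool call to move; the robot and the scene stay as the last step left them, time stands still between calls to the robot, and variables do not carry over. Pictures are saved under pics/ and viewed, and the job is handed in when it is done.

Besides the shell and the picture viewer there is one more tool, called after "Call:" by a JSON object that holds its "name" and its "arguments". move_arm: Moves the arm, as the interface text tells. Its arguments: {"type":"object","properties":{"commands":{"type":"array","items":{"type":"array"}},"newtons":{"type":"number"}},"required":["commands"]}

```bash
mkdir -p pics; cat > h.py <<'E'
import numpy as np, cv2
from workcell import env, eyes, job
def snap(name,fn):
    s=env.get_state(); c=eyes.read_camera(name)
    cv2.imwrite('pics/'+fn,c['frame'][:,:,::-1]); 
    np.savez('pics/'+fn+'.npz',f=c['frame'],K=c['mtx'],T=c.get('camera_from_world',c.get('mount')),p=s['tcp_pos'],q=s['orientation'])
    return c
def ray(K,T,uv,z):
    # world point at height z
    R=T[:3,:3];t=T[:3,3];o=-R.T@t
    d=R.T@np.linalg.inv(K)@np.array([uv[0],uv[1],1.0])
    return o+d*(z-o[2])/d[2]
def proj(K,T,p):
    c=T[:3,:3]@np.array(p)+T[:3,3];u=K@c;return u[:2]/u[2]
def wristT(mount,p,q):
    from scipy.spatial.transform import Rotation as Rr
    W=np.eye(4);W[:3,:3]=Rr.from_quat([q[1],q[2],q[3],q[0]]).as_matrix();W[:3,3]=p
    return np.linalg.inv(W@mount)
def load(fn):
    d=np.load('pics/'+fn+'.npz');T=d['T']
    return d['f'],d['K'],T,d['p'],d['q']
E
python3 - <<'E'
from h import *
for n in ['top','side','wrist']:
    c=snap(n,n+'0.png')
    if n!='wrist':
        T=c['camera_from_world'];print(n,-T[:3,:3].T@T[:3,3],c['mtx'].tolist(),T[:3,:3].tolist())
    else: print(c['mount'].tolist(),c['mtx'].tolist())
print(env.get_state(),env.tcp_to_tips)
E
```

```text
top [ 0.28517664 -0.02542451  1.44353243] [[461.87439313420873, 0.0, 252.78318464575327], [0.0, 461.87439313420873, 188.47258350100256], [0.0, 0.0, 1.0]] [[0.029109648173445378, -0.9994362696036183, -0.016726367926773348], [-0.9869070294882297, -0.026080924458710596, -0.1591675234653641], [0.15864155675590316, 0.021140680693454435, -0.9871098865323356]]
side [ 0.22559053 -0.8817432   1.01145336] [[495.2230842655888, 0.0, 255.43610182359998], [0.0, 495.2230842655888, 198.1959130491271], [0.0, 0.0, 1.0]] [[0.9520748531325306, -0.3058592966426078, 0.0018880386540726685], [-0.21797171338533816, -0.6828040616705439, -0.6973284344769457], [0.21457354495960132, 0.6634973278194096, -0.7167492516773021]]
[[-0.0003395162003516169, -0.9497679527639794, -0.3129548220291038, 0.07951148261527813], [0.9999982897133591, 0.00024650591114108326, -0.00183297713877952, 0.0008338361688963181], [0.001818048158112008, -0.3129549091120861, 0.9497662446957879, -0.15791791676209316], [0.0, 0.0, 0.0, 1.0]] [[305.8447023742123, 0.0, 253.3366194292711], [0.0, 305.8447023742123, 194.56367246818158], [0.0, 0.0, 1.0]]
{'clock': 0.15, 'joint_pos': array([-1.38559958e+00,  3.13841822e-01,  4.52706563e-02,  1.30360496e+00,
       -1.68722326e-05,  1.43123449e+00]), 'qvel': array([ 0.00106649, -0.00297695,  0.00255797,  0.00111156,  0.0018562 ,
       -0.00166193]), 'tau': array([ 1.49004296e-03, -4.81064916e+01,  2.98816001e+01,  1.38901931e-02,
       -1.40888878e-04, -5.60056620e-06]), 'tcp_pos': array([ 0.18340496, -0.54455361,  0.21581837]), 'orientation': array([-6.89527438e-04,  9.86845189e-01,  1.61666624e-01, -2.41743049e-05]), 'wrist_force': array([0.23910227, 1.4096611 , 0.05748816]), 'ft_torque': array([0.01964419, 0.03334679, 0.00489155]), 'finger_gap': 0.08533347693429916} 0.019
```

View pics/top0.png

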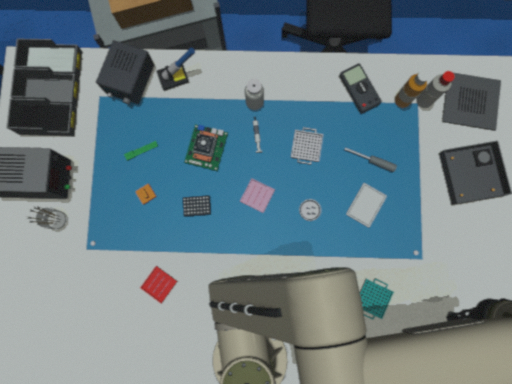

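View pics/side0.png

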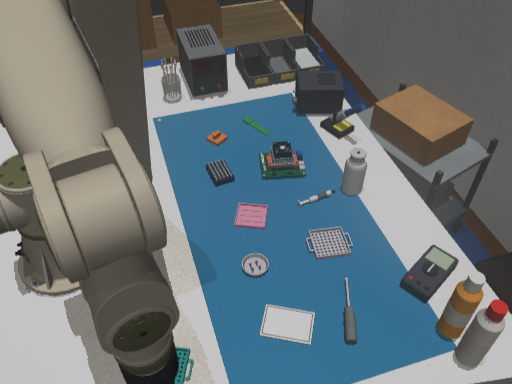

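View pics/wrist0.png

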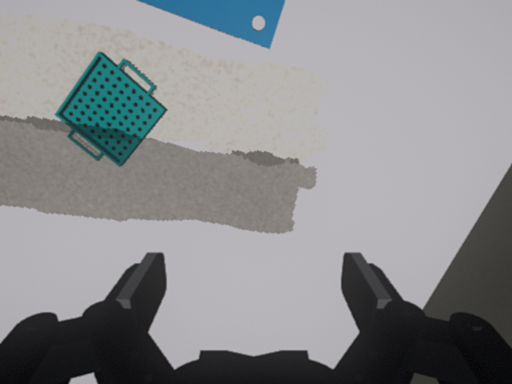

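The top view shows these candidates:
- **Fan:** the stack on the green board at (206,143). The black ribbed block at (196,205) looks similar.
- **Pink tray:** (258,195), with the red look-alike at (158,284).
- **Steel wash tray:** (307,145), with the turquoise look-alike at (375,298).
- **White board:** (367,205).
- **Orange cap:** (145,194).
- **Leave alone:** the dish at (311,209) and the bottle at (254,95).

By description I choose the stack, the pink tray, the steel tray, the white board and the orange cap. Next is a close crop to check.

```bash
python3 - <<'E'
from h import *
f,K,T,_,_=load('top0.png')
for n,uv,z in [('fan',(204,142),.06),('board',(206,147),.012),('pink',(258,195),.003),('wash',(307,145),.005),('white',(367,205),.006),('cap',(145,194),.02),('dish',(311,209),.01),('bottle',(254,100),.0),('block',(196,205),.0)]:
    print(n,ray(K,T,uv,z).round(3))
cr=f[80:270,90:400];cv2.imwrite('pics/crop0.png',cv2.resize(cr,None,fx=2.58,fy=2.58,interpolation=cv2.INTER_CUBIC)[:,:,::-1])
E
```

```text
fan [0.649 0.159 0.06 ]
board [0.645 0.158 0.012]
pink [ 0.496 -0.012  0.003]
wash [ 0.662 -0.164  0.005]
white [ 0.473 -0.353  0.006]
cap [0.488 0.342 0.02 ]
dish [ 0.456 -0.178  0.01 ]
bottle [0.81 0.01 0.  ]
block [0.46  0.183 0.   ]
```

View pics/crop0.png

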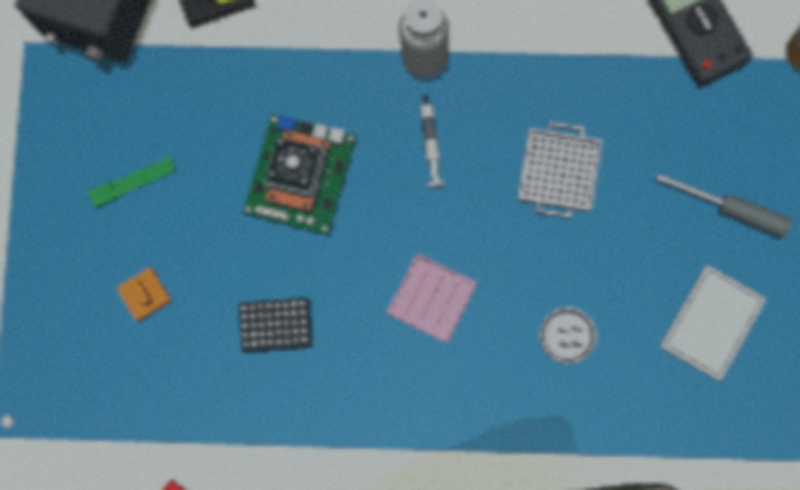

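The crop confirms the choices: fan, heat sink and copper plate on the green board, steel tray with loops, pink slotted tray, white board, and orange cap with tab. Next I move the wrist camera over the scene for finer measurements.

Call:
{"name": "move_arm", "arguments": {"commands": [[[0.7,0.75,0.3],[0,0,0],1],[[0.7,0.75,0.3],[0,0,0],1],[[0.7,0.75,0.3],[0,0,0],1],[[0.7,0.75,0.3],[0,0,0],1],[[0.7,0.75,0.3],[0,0,0],1]]}}

```text
clock: 0.65
tcp_pos: [0.3242, -0.3936, 0.2767]
orientation: [-0.0, 0.987, 0.161, -0.0]
wrist_force: [0.4, 0.5, -0.1]
finger_gap: 0.0856
```

Call:
{"name": "move_arm", "arguments": {"commands": [[[0.7,0.75,0],[0,0,0],1],[[0.7,0.75,0],[0,0,0],1],[[0.7,0.75,0],[0,0,0],1],[[0.7,0.75,0],[0,0,0],1],[[0,0,0],[0,0,0],1]]}}

```text
clock: 1.15
tcp_pos: [0.4378, -0.2714, 0.2763]
orientation: [-0.001, 0.986, 0.165, 0.0]
wrist_force: [-0.1, -0.3, 0.5]
finger_gap: 0.0853
```

```bash
python3 - <<'E'
from h import *
snap('wrist','w1.png');s=env.get_state();print(s['tcp_pos'],s['orientation'],s['clock'],np.abs(s['qvel']).max())
E
```

```text
[ 0.43662451 -0.27297763  0.27622823] [-2.32941609e-04  9.86465135e-01  1.63970888e-01 -1.78363093e-04] 1.2 0.05386260663972817
```

View pics/w1.png

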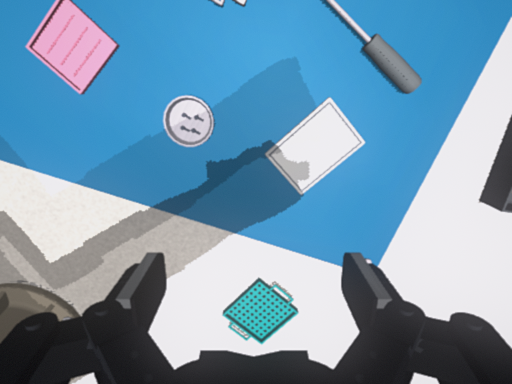

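The white board is at about (315,146), partly in the arm's shadow, with the dish at (189,121) and the pink tray at (72,45). On to the middle of the table.

Call:
{"name": "move_arm", "arguments": {"commands": [[[0.5,0.9,0],[0,0,0],1],[[0.5,0.9,0],[0,0,0],1],[[0.5,0.9,0],[0,0,0],1],[[0.5,0.9,0],[0,0,0],1],[[0,0.9,0],[0,0,0],1]]}}

```text
clock: 1.7
tcp_pos: [0.5169, -0.0949, 0.2758]
orientation: [0.0, 0.987, 0.161, 0.0]
wrist_force: [-0.1, 1.2, -0.2]
finger_gap: 0.0855
```

Call:
{"name": "move_arm", "arguments": {"commands": [[[0,0.9,0],[0,0,0],1],[[0,0.9,0],[0,0,0],1],[[0,0,0],[0,0,0],1]]}}

```text
clock: 2.0
tcp_pos: [0.5148, -0.0206, 0.2765]
orientation: [-0.0, 0.987, 0.163, -0.0]
wrist_force: [-0.3, -1.0, 1.2]
finger_gap: 0.0855
```

```bash
python3 - <<'E'
from h import *
snap('wrist','w2.png');s=env.get_state();print(s['tcp_pos'],s['orientation'],s['clock'],np.abs(s['qvel']).max())
E
```

```text
[ 0.51510916 -0.02232711  0.27649438] [ 1.76209622e-04  9.86659715e-01  1.62795990e-01 -2.04353327e-04] 2.05 0.04305227564652773
```

View pics/w2.png

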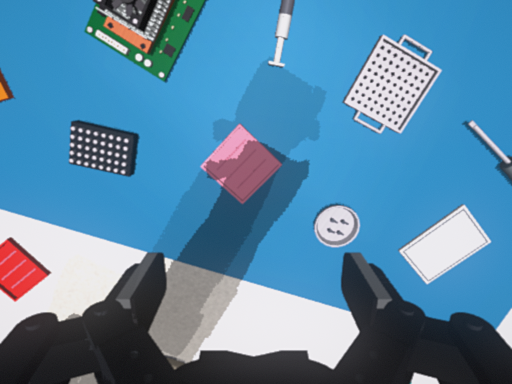

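This view shows the pink tray (241,164), wash tray (392,84), white board (446,244) and dish (337,226). On to the stack and cap.

Call:
{"name": "move_arm", "arguments": {"commands": [[[0.1,0.9,0],[0,0,0],1],[[0.1,0.9,0],[0,0,0],1],[[0.1,0.9,0],[0,0,0],1],[[0.1,0.9,0],[0,0,0],1],[[0.1,0.9,0],[0,0,0],1]]}}

```text
clock: 2.55
tcp_pos: [0.5363, 0.1562, 0.2764]
orientation: [0.0, 0.987, 0.16, 0.0]
wrist_force: [-0.0, -0.7, 0.1]
finger_gap: 0.0855
```

Call:
{"name": "move_arm", "arguments": {"commands": [[[0.9,0,0],[0,0,0],1],[[0.3,0,0],[0,0,0],1],[[0,0,0],[0,0,0],1]]}}

```text
clock: 2.85
tcp_pos: [0.5854, 0.1552, 0.2752]
orientation: [0.0, 0.987, 0.161, -0.0]
wrist_force: [0.6, 0.1, -0.2]
finger_gap: 0.0851
```

```bash
python3 - <<'E'
from h import *
snap('wrist','w3.png');s=env.get_state();print(s['tcp_pos'],s['orientation'],s['clock'],np.abs(s['qvel']).max())
E
```

```text
[0.58425685 0.15516342 0.27553146] [ 2.41739066e-04  9.87028349e-01  1.60544117e-01 -7.52576362e-04] 2.9 0.032521394261751754
```

View pics/w3.png

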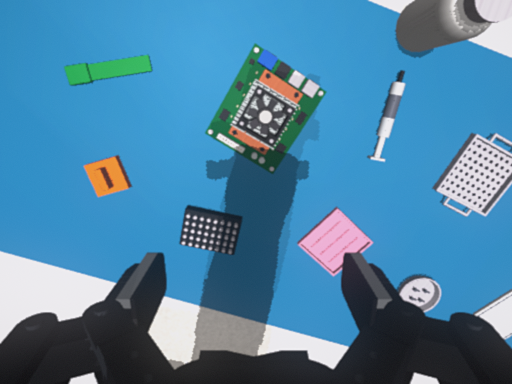

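```bash
cat >> h.py <<'E'
def wT(fn,yaw=None):
    f,K,m,p,q=load(fn)
    if yaw is not None:
        a=np.radians(yaw)/2; q=np.array([0,np.cos(a),np.sin(a),0])
    return f,K,wristT(m,p,q)
def rect(fn,mask,K,T,z,roi,open_=3,close=5):
    m=np.zeros_like(mask,np.uint8);x0,y0,x1,y1=roi;m[y0:y1,x0:x1]=mask[y0:y1,x0:x1]*255
    m=cv2.morphologyEx(m,cv2.MORPH_CLOSE,np.ones((close,close)));m=cv2.morphologyEx(m,cv2.MORPH_OPEN,np.ones((open_,open_)))
    cs,_=cv2.findContours(m,cv2.RETR_EXTERNAL,cv2.CHAIN_APPROX_NONE);c=max(cs,key=cv2.contourArea)[:,0].astype(float)
    w=np.array([ray(K,T,u,z)[:2] for u in c])
    (cx,cy),(a,b),ang=cv2.minAreaRect((w*1000).astype(np.float32))
    return cx,cy,a,b,ang,c.min(0),c.max(0)
E
cat > m.py <<'E'
from h import *
pr=lambda n,r:print(n,[round(float(v),1) for v in r[:5]],r[5],r[6])
def hsv(f): return [x.astype(int) for x in cv2.split(cv2.cvtColor(f,cv2.COLOR_RGB2HSV))]
f,K,T=wT('w2.png',18.6);H,S,V=hsv(f)
pr('pink2 ',rect(0,((H>150)|(H<5))&(S>40),K,T,.009,(185,110,300,215)))
pr('wash2 ',rect(0,(S<70),K,T,.012,(330,25,450,145),9,7))
pr('white2',rect(0,(S<70),K,T,.006,(390,195,500,295)))
pr('dish2',rect(0,(S<90),K,T,.012,(300,195,370,260)))
f,K,T=wT('w3.png',18.6);H,S,V=hsv(f)
pr('pink3 ',rect(0,((H>150)|(H<5))&(S>40),K,T,.009,(285,200,385,280)))
pr('cap3 ',rect(0,(H<20)&(S>150),K,T,.012,(70,140,145,210)))
pr('board3',rect(0,((H>40)&(H<85)&(S>80)),K,T,.012,(195,30,340,185),3,25))
pr('plate3',rect(0,((H<20)&(S>80)),K,T,.032,(215,50,320,170),1,41))
f,K,T=wT('w1.png',18.6);H,S,V=hsv(f)
pr('white1',rect(0,(S<110),K,T,.006,(255,90,380,200)))
cr=wT('w3.png')[0][30:190,190:340];cv2.imwrite('pics/crop3.png',cv2.resize(cr,None,fx=3.7,fy=3.7,interpolation=cv2.INTER_CUBIC)[:,:,::-1])
E
python3 m.py
```

```text
pink2  [493.5, -8.4, 81.6, 82.9, 65.0] [202. 125.] [280. 202.]
wash2  [656.3, -162.1, 92.4, 115.8, 81.8] [347.  37.] [437. 130.]
white2 [471.9, -348.6, 84.7, 116.4, 60.7] [399. 205.] [490. 283.]
dish2 [451.0, -174.1, 67.2, 68.0, 18.6] [314. 205.] [359. 246.]
pink3  [494.7, -7.4, 84.3, 81.6, 65.4] [298. 208.] [371. 274.]
cap3  [488.5, 342.8, 46.9, 48.0, 34.4] [ 86. 157.] [127. 195.]
board3 [643.0, 159.6, 108.5, 128.7, 77.0] [206.  45.] [324. 171.]
plate3 [671.1, 152.9, 56.5, 33.2, 77.1] [259.  69.] [302. 103.]
white1 [471.9, -350.2, 83.7, 117.5, 60.3] [265.  97.] [364. 194.]
```

View pics/crop3.png

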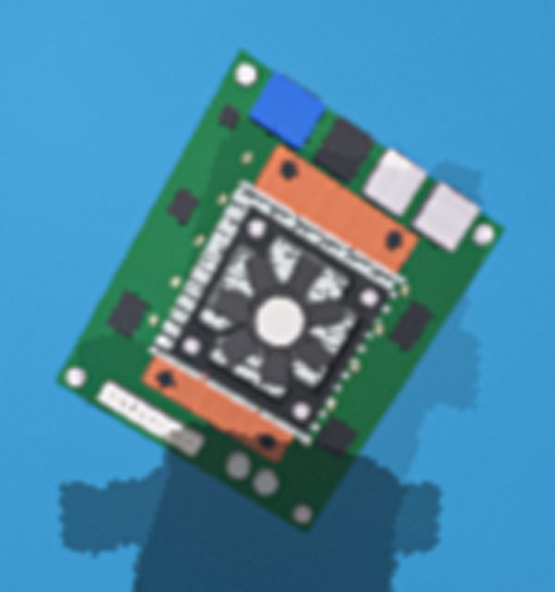

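The crop shows a tidy stack with the fan hub at about full-image (266,117). Next I measure fan yaw and centre, and the cap tab.

```bash
python3 - <<'E'
from h import *
f,K,T=wT('w3.png',18.6)
cv=lambda c,z:ray(K,T,(190+c[0]/3.7-.4,30+c[1]/3.7-.4),z)*1000
print('hub',cv((280,321),.077).round(1))
P=[cv(c,.077)[:2] for c in [(257,229),(369,298),(301,411),(191,346)]]
P=np.array(P);print(P.round(1),P.mean(0));
for i in range(4):
    d=P[(i+1)%4]-P[i];print(np.hypot(*d).round(1),np.degrees(np.arctan2(d[1],d[0])).round(1))
print('sink corners');Q=np.array([cv(c,.057)[:2] for c in [(240,185),(406,282),(310,442),(152,348)]]);print(Q.round(1),Q.mean(0))
for i in range(4):
    d=Q[(i+1)%4]-Q[i];print(np.hypot(*d).round(1),np.degrees(np.arctan2(d[1],d[0])).round(1))
print('plate');Q=np.array([cv(c,.032)[:2] for c in [(272,145),(418,235),(287,460),(143,378)]]);print(Q.round(1),Q.mean(0))
for i in range(4):
    d=Q[(i+1)%4]-Q[i];print(np.hypot(*d).round(1),np.degrees(np.arctan2(d[1],d[0])).round(1))
cr=f[145:210,70:145];cv2.imwrite('pics/crop4.png',cv2.resize(cr,None,fx=8,fy=8,interpolation=cv2.INTER_CUBIC)[:,:,::-1])
E
```

```text
hub [642.1 159.8  77. ]
[[665.1 175.1]
 [657.1 136.4]
 [618.4 144.5]
 [626.3 183.3]] [641.73706811 159.85131611]
39.5 -101.6
39.6 168.2
39.6 78.4
39.6 -11.9
sink corners
[[675.9 184.1]
 [665.3 124.6]
 [607.3 136.3]
 [619.7 195.3]] [642.0529994  160.06011399]
60.5 -100.1
59.2 168.6
60.4 78.1
57.3 -11.3
plate
[[691.9 178.3]
 [681.  122.6]
 [595.  139. ]
 [606.2 196.3]] [643.53628224 159.05596266]
56.8 -101.0
87.6 169.2
58.4 78.9
87.6 -11.8
```

View pics/crop4.png

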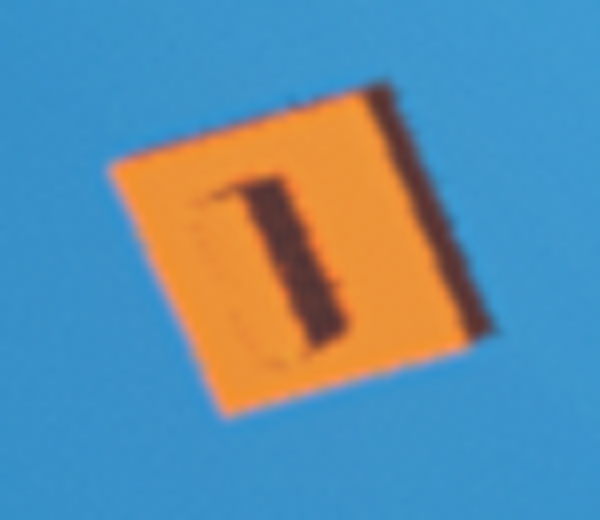

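Stack centre is about (0.642, 0.160) with its x axis at −12°. I turn the tool to that yaw and go above the fan.

Call:
{"name": "move_arm", "arguments": {"commands": [[[0.36,0.03,-0.8],[0,0,-0.96],1],[[0.36,0.03,-0.8],[0,0,-0.96],1],[[0.36,0.03,-0.8],[0,0,-0.96],1],[[0.36,0.03,-0.8],[0,0,-0.95],1],[[0,0,0],[0,0,0],1]]}}

```text
clock: 3.4
tcp_pos: [0.6392, 0.0656, 0.1432]
orientation: [-0.036, 0.999, -0.028, -0.004]
wrist_force: [-0.7, 0.5, -0.7]
finger_gap: 0.0855
```

```bash
python3 - <<'E'
from h import *
snap('wrist','w4.png');s=env.get_state();q=s['orientation'];print(s['tcp_pos'],q,np.degrees(2*np.arctan2(q[2],q[1])),s['clock'])
E
```

```text
[0.63950143 0.06787355 0.14573667] [-0.03606763  0.99898788 -0.02670403 -0.00303751] -3.062427957617447 3.45
```

View pics/w4.png

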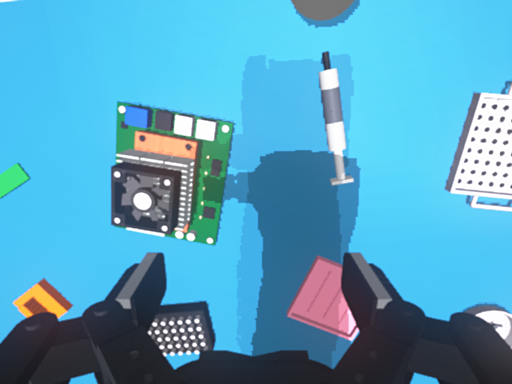

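The arm ended at y = 0.068 with a 4° tilt, which is not what I commanded. I check the joints before moving again.

```bash
python3 - <<'E'
from h import *
s=env.get_state();
for k in s: print(k,np.round(s[k],3))
E
```

```text
clock 3.45
joint_pos [-0.055  0.473  0.108  1.214  0.072  3.14 ]
qvel [ 0.055 -0.04   0.055  0.035  0.014  0.003]
tau [-1.5380e+00 -5.4227e+01  2.8549e+01 -4.9800e-01  9.8000e-02  1.0000e-03]
tcp_pos [0.64  0.068 0.146]
orientation [-0.036  0.999 -0.027 -0.003]
wrist_force [-0.458  0.032  0.301]
ft_torque [-0.091  0.029  0.097]
finger_gap 0.086
```

Call:
{"name": "move_arm", "arguments": {"commands": [[[0,0,0],[0,0,0],1]]}}

```text
clock: 3.55
tcp_pos: [0.6411, 0.0707, 0.1492]
orientation: [-0.036, 0.999, -0.024, -0.0]
wrist_force: [-1.0, -0.1, -0.0]
finger_gap: 0.0852
```

Call:
{"name": "move_arm", "arguments": {"commands": [[[0,0,0],[0,0,0],1]]}}

```text
clock: 3.65
tcp_pos: [0.6418, 0.0723, 0.1504]
orientation: [-0.036, 0.999, -0.023, 0.001]
wrist_force: [0.6, 0.5, 0.7]
finger_gap: 0.085
```

Joint 6 hit its 3.14 rad limit. The other half-turn, yaw 168°, gives the same grasp with joint 6 near 0.45 rad, so I turn the other way.

Call:
{"name": "move_arm", "arguments": {"commands": [[[0,0,0.3],[0,0,1],1],[[0,0,0.3],[0,0,1],1],[[0,0,0.3],[0,0,1],1],[[0,0,0.3],[0,0,1],1],[[0,0,0.3],[0,0,1],1]]}}

```text
clock: 4.15
tcp_pos: [0.6417, 0.0733, 0.211]
orientation: [-0.033, 0.946, 0.323, -0.011]
wrist_force: [-0.2, 0.3, 0.4]
finger_gap: 0.0853
```

Call:
{"name": "move_arm", "arguments": {"commands": [[[0,0,0],[0,0,1],1],[[0,0,0],[0,0,1],1],[[0,0,0],[0,0,1],1],[[0,0,0],[0,0,1],1],[[0,0,0],[0,0,1],1]]}}

```text
clock: 4.65
tcp_pos: [0.6418, 0.0734, 0.2105]
orientation: [-0.027, 0.778, 0.627, -0.022]
wrist_force: [0.2, -0.4, 0.7]
finger_gap: 0.0853
```

Call:
{"name": "move_arm", "arguments": {"commands": [[[0,0,0],[0,0,1],1],[[0,0,0],[0,0,1],1],[[0,0,0],[0,0,1],1],[[0,0,0],[0,0,1],1],[[0,0,0],[0,0,1],1]]}}

```text
clock: 5.15
tcp_pos: [0.6418, 0.0735, 0.2105]
orientation: [-0.017, 0.517, 0.856, -0.031]
wrist_force: [-0.1, -0.1, 0.1]
finger_gap: 0.0855
```

```bash
cat >> h.py <<'E'
from scipy.spatial.transform import Rotation as Rr
def st():
    s=env.get_state();q=s['orientation'];M=Rr.from_quat([q[1],q[2],q[3],q[0]]).as_matrix()
    print('tcp',(s['tcp_pos']*1000).round(1),'yaw',np.degrees(np.arctan2(M[1,0],M[0,0])).round(2),'toolz',M[:,2].round(4),'q',s['joint_pos'].round(2),'gap',s['finger_gap'].round(4),'F',s['wrist_force'].round(1),'t',s['clock'])
E
python3 -c "
from h import *
st()"
```

```text
Traceback (most recent call last):
  File "h.py", line 37, in st
    print('tcp',(s['tcp_pos']*1000).round(1),'yaw',np.degrees(np.arctan2(M[1,0],M[0,0])).round(2),'toolz',M[:,2].round(4),'q',s['joint_pos'].round(2),'gap',s['finger_gap'].round(4),'F',s['wrist_force'].round(1),'t',s['clock'])
                                                                                                                                                            ^^^^^^^^^^^^^^^^^^^^^
AttributeError: 'float' object has no attribute 'round'
```

```bash
sed -i "s/s\['finger_gap'\].round(4)/round(s['finger_gap'],4)/" h.py; cat >> h.py <<'E'
def goto(p,yaw):
    "total shift in units of full scale and total turn, units of 8 deg"
    s=env.get_state();q=s['orientation'];R=Rr.from_quat([q[1],q[2],q[3],q[0]])
    a=np.radians(yaw)/2;D=Rr.from_quat([np.cos(a),np.sin(a),0,0])
    print('shift(units)',((np.array(p)-s['tcp_pos'])/.04).round(2),'turn(units)',((D*R.inv()).as_rotvec(degrees=True)/8).round(3))
E
python3 -c "
from h import *
st();goto([.642,.16,.15],168)"
```

```text
tcp [641.8  73.5 210.5] yaw 117.77 toolz [-0.0603 -0.0355 -0.9975] q [ 0.01  0.52  0.34  1.45 -0.04  1.09] gap 0.0855 F [-0.1 -0.1  0.1] t 5.15
shift(units) [ 0.01  2.16 -1.51] turn(units) [ 0.427 -0.293  6.277]
```

Call:
{"name": "move_arm", "arguments": {"commands": [[[0,0.43,0],[0.061,-0.042,0.897],1],[[0,0.43,0],[0.061,-0.042,0.897],1],[[0,0.43,0],[0.061,-0.042,0.897],1],[[0,0.43,0],[0.061,-0.042,0.897],1],[[0,0.43,0],[0.061,-0.042,0.897],1]]}}

```text
clock: 5.65
tcp_pos: [0.6414, 0.1602, 0.2106]
orientation: [-0.005, 0.228, 0.974, -0.009]
wrist_force: [-0.1, -1.3, -1.3]
finger_gap: 0.0856
```

Call:
{"name": "move_arm", "arguments": {"commands": [[[0,0,0],[0.061,-0.042,0.897],1],[[0,0,0],[0.061,-0.042,0.897],1],[[0,0,0],[0,0,0],1],[[0,0,0],[0,0,0],1]]}}

```text
clock: 6.05
tcp_pos: [0.6415, 0.1588, 0.21]
orientation: [-0.0, 0.109, 0.994, -0.001]
wrist_force: [-0.0, -0.5, 0.8]
finger_gap: 0.0853
```

```bash
python3 -c "
from h import *
st();goto([.642,.16,.15],168);snap('wrist','w5.png')"
```

```text
tcp [641.5 158.8 210. ] yaw 167.46 toolz [-3.0e-04 -1.8e-03 -1.0e+00] q [ 0.12  0.49  0.29  1.38 -0.    0.34] gap 0.0853 F [-0.  -0.5  0.8] t 6.05
shift(units) [ 0.01  0.03 -1.5 ] turn(units) [ 0.013 -0.002  0.068]
```

View pics/w5.png

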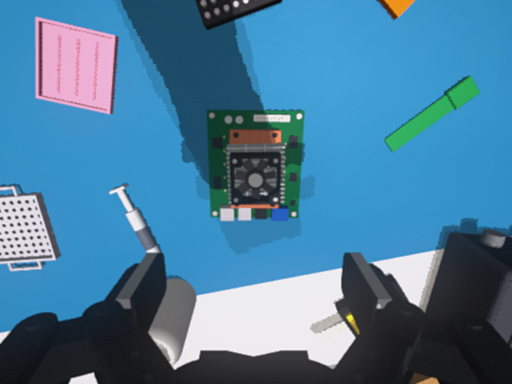

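The fan hub is at (256,180) and the stack looks square to the tool. I cross-check its position from this opposite viewpoint.

```bash
cat > m2.py <<'E'
from m import *
print('---')
f,K,T=wT('w5.png');H,S,V=hsv(f)
pr('board5',rect(0,((H>40)&(H<85)&(S>80)),K,T,.012,(195,95,320,230),3,25))
pr('pink5',rect(0,((H>150)|(H<5))&(S>40),K,T,.009,(20,5,130,125)))
g=cv2.cvtColor(f,cv2.COLOR_RGB2GRAY)
ys,xs=np.nonzero((g[165:195,240:272]>110)&(S[165:195,240:272]<60));print('hub px',xs.mean()+240,ys.mean()+165,ray(K,T,(xs.mean()+240,ys.mean()+165),.077))
cv2.imwrite('pics/crop5.png',cv2.resize(f[100:230,195:315],None,fx=4.5,fy=4.5,interpolation=cv2.INTER_CUBIC)[:,:,::-1])
E
python3 m2.py | sed -n '/---/,$p'
```

```text
---
board5 [642.4, 159.1, 108.4, 128.5, 76.9] [207. 110.] [303. 216.]
pink5 [493.7, -7.3, 83.8, 81.5, 64.9] [36. 18.] [116. 112.]
hub px 255.92899408284023 182.1360946745562 [0.64381832 0.15995422 0.077     ]
```

View pics/crop5.png

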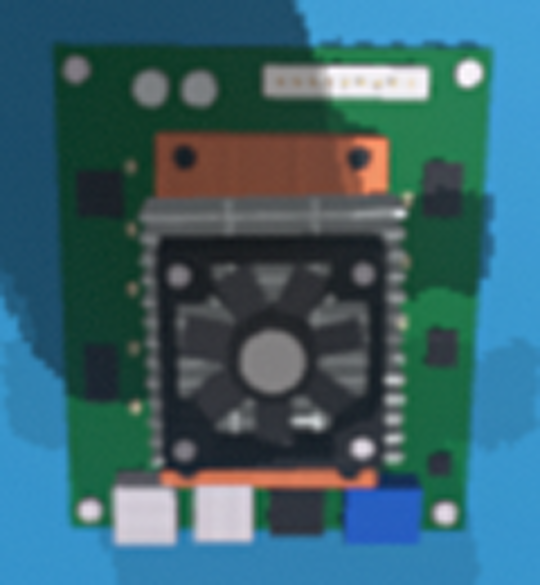

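All views agree to about 1 mm. I descend to z = 0.083, with the tips above the sink top, and grip the fan.

Call:
{"name": "move_arm", "arguments": {"commands": [[[0.03,0.03,-0.9],[0,0,0],1],[[0,0,-0.9],[0,0,0],1],[[0,0,-0.7],[0,0,0],1],[[0,0,-0.4],[0,0,0],1],[[0,0,-0.27],[0,0,0],1]], "newtons": 30}}

```text
clock: 6.6
tcp_pos: [0.6419, 0.159, 0.0801]
orientation: [-0.002, 0.109, 0.994, -0.001]
wrist_force: [-0.1, -0.3, -0.1]
finger_gap: 0.0853
```

```bash
python3 -c "
from h import *
st();snap('side','s6.png');f=load('s6.png')[0];cv2.imwrite('pics/s6c.png',cv2.resize(f[90:200,220:350],None,fx=5,fy=5,interpolation=2)[:,:,::-1])"
```

```text
tcp [641.9 159.   80.1] yaw 167.45 toolz [-0.0045 -0.0023 -1.    ] q [ 0.12  0.55  0.07  1.09 -0.    0.34] gap 0.0853 F [-0.1 -0.3 -0.1] t 6.6
```

View pics/s6c.png

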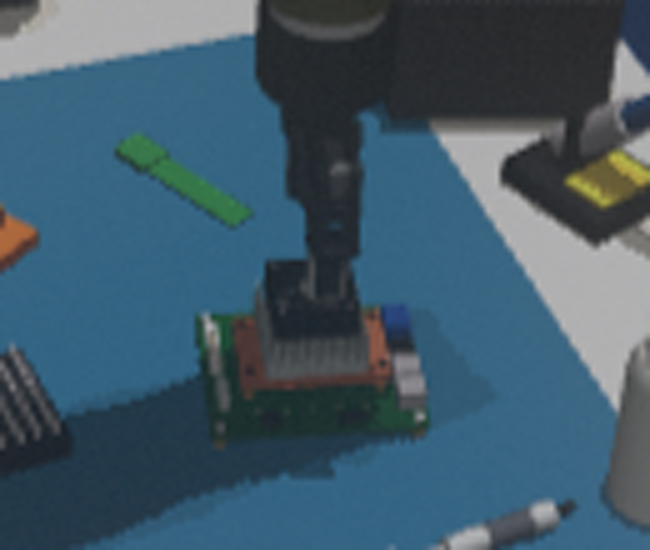

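The fingers straddle the fan (tip at about (335,300) in the crop). I let it settle, raise slightly and close.

Call:
{"name": "move_arm", "arguments": {"commands": [[[0.02,0.02,0.03],[0,0,0],1],[[0,0,0],[0,0,0],1]]}}

```text
clock: 6.85
tcp_pos: [0.6448, 0.16, 0.0846]
orientation: [0.0, 0.109, 0.994, -0.001]
wrist_force: [-1.0, 0.3, 0.6]
finger_gap: 0.0855
```

Call:
{"name": "move_arm", "arguments": {"commands": [[[0,0,0],[0,0,0],-1],[[0,0,0],[0,0,0],-1],[[0,0,0],[0,0,0],-1],[[0,0,0],[0,0,0],-1],[[0,0,0],[0,0,0],-1]], "newtons": 30}}

```text
clock: 7.35
tcp_pos: [0.6436, 0.1598, 0.0831]
orientation: [-0.001, 0.109, 0.994, -0.001]
wrist_force: [-0.0, -0.0, -0.5]
finger_gap: 0.0124
```

```bash
python3 -c "
from h import *
st();snap('wrist','w7.png')"
```

```text
tcp [643.6 159.8  83.1] yaw 167.53 toolz [-0.0021 -0.0019 -1.    ] q [ 0.12  0.55  0.07  1.1  -0.    0.34] gap 0.0124 F [-0.  -0.  -0.5] t 7.35
```

View pics/w7.png

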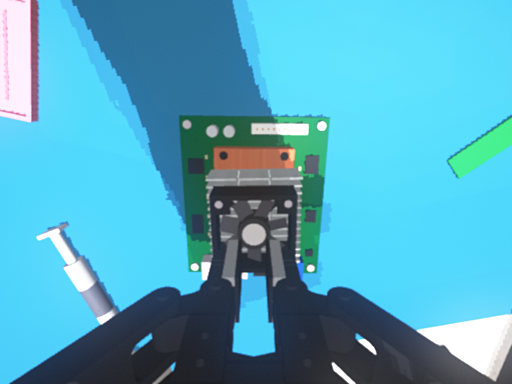

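The fingers closed to 12 mm without catching the fan. I check where the tips really are by projecting the tool axis into this picture, before closing further.

```bash
python3 -c "
from h import *
f,K,T=wT('w7.png');_,_,m,p,q=load('w7.png')
Ti=np.linalg.inv(m)
for z in [-.02,-.01,0,.006,.019]:
  print(z,proj(K,Ti,[0,.012,z]).round(1),proj(K,Ti,[0,-.012,z]).round(1))
print(proj(K,T,[.643,.16,.077]), st())
cv2.imwrite('pics/w7c.png',cv2.resize(f[160:300,190:320],None,fx=4.2,fy=4.2,interpolation=2)[:,:,::-1])
snap('side','s7.png');f=load('s7.png')[0];cv2.imwrite('pics/s7c.png',cv2.resize(f[110:190,240:330],None,fx=7,fy=7,interpolation=2)[:,:,::-1])"
```

```text
-0.02 [278.7 260.4] [231.8 260.4]
-0.01 [277.3 250.8] [233.  250.9]
0 [275.9 242.3] [234.  242.4]
0.006 [275.2 237.7] [234.6 237.7]
0.019 [273.8 228.5] [235.8 228.5]
tcp [643.6 159.8  83. ] yaw 167.53 toolz [-0.0022 -0.002  -1.    ] q [ 0.12  0.55  0.07  1.1  -0.    0.34] gap 0.0045 F [-0.2 -0.3  0.3] t 7.4
[255.05279322 236.67131818] None
```

View pics/w7c.png

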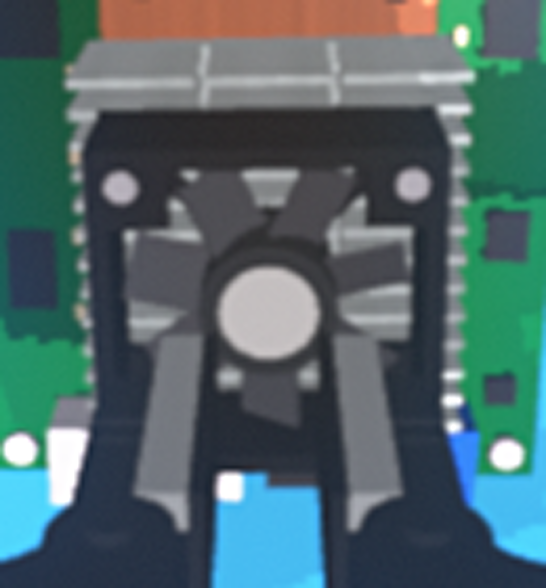

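View pics/s7c.png

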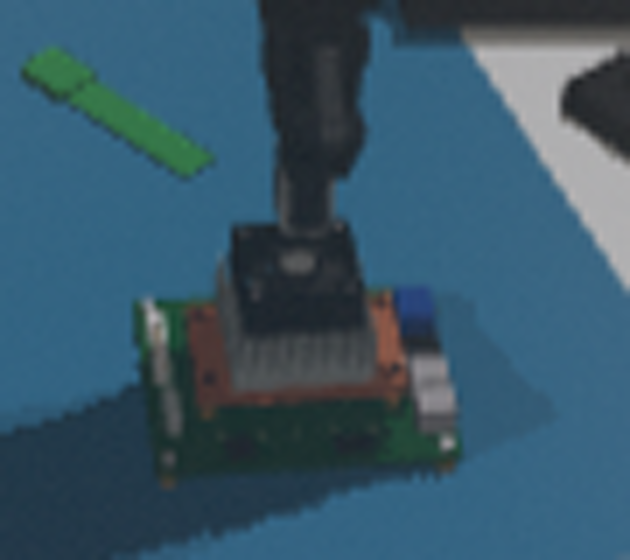

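```bash
python3 -c "
from h import *
f,K,T,_,_=load('s7.png')
for z in [.065,.077,.083,.09,.1,.11]: print(z,(proj(K,T,[.6436,.1598,z])-[240,110])*7)
print('hub',(proj(K,T,[.643,.16,.077])-[240,110])*7)
_,_,m,p,q=load('w7.png');Ti=np.linalg.inv(m);K=load('w7.png')[1]
for x in [-.011,0,.011]:
  for z in [-.03,-.02,-.01,0,.006]: print(x,z,proj(K,Ti,[x,.006,z]).round(1))
print(proj(K,Ti,[0,.0425,0]),proj(K,Ti,[0.011,.0425,0.006]),proj(K,Ti,[0.011,.0425,-.02]))
"
```

```text
0.065 [292.46966516 279.30874804]
0.077 [293.61732558 257.30589592]
0.083 [294.19627482 246.20632819]
0.09 [294.87608249 233.17311093]
0.1 [295.855488   214.39602821]
0.11 [296.84473305 195.4303025 ]
hub [292.10543042 257.29306964]
-0.011 -0.03 [267.6 290.7]
-0.011 -0.02 [266.7 279. ]
-0.011 -0.01 [265.9 268.6]
-0.011 0 [265.2 259.3]
-0.011 0.006 [264.8 254.2]
0 -0.03 [267.9 271.1]
0 -0.02 [267.  260.4]
0 -0.01 [266.2 250.8]
0 0 [265.5 242.3]
0 0.006 [265.1 237.7]
0.011 -0.03 [268.3 250.7]
0.011 -0.02 [267.3 240.9]
0.011 -0.01 [266.4 232.3]
0.011 0 [265.7 224.7]
0.011 0.006 [265.3 220.5]
[329.14101794 242.27325898] [328.15090641 220.43656711] [340.32445052 240.86257052]
```

Call:
{"name": "move_arm", "arguments": {"commands": [[[0,0,0.5],[0,0,0],1],[[0,0,0],[0,0,0],1],[[0,0,0],[0,0,0],1],[[0,0,0],[0,0,0],1],[[0,0,0],[0,0,0],1]]}}

```text
clock: 7.95
tcp_pos: [0.643, 0.1597, 0.1021]
orientation: [-0.002, 0.109, 0.994, -0.001]
wrist_force: [-0.3, 0.3, -0.7]
finger_gap: 0.0725
```

```bash
python3 -c "
from h import *
st();snap('wrist','w8.png');snap('side','s8.png');f=load('s8.png')[0];cv2.imwrite('pics/s8c.png',cv2.resize(f[110:190,240:330],None,fx=7,fy=7,interpolation=2)[:,:,::-1])"
```

```text
tcp [643.  159.7 102.1] yaw 167.53 toolz [-0.0035 -0.0021 -1.    ] q [ 0.12  0.54  0.1   1.14 -0.    0.34] gap 0.0725 F [-0.3  0.3 -0.7] t 7.95
```

View pics/w8.png

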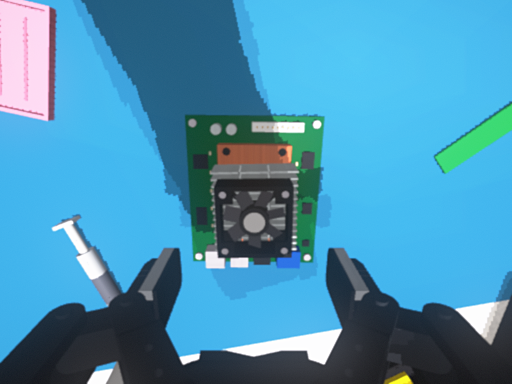

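View pics/s8c.png

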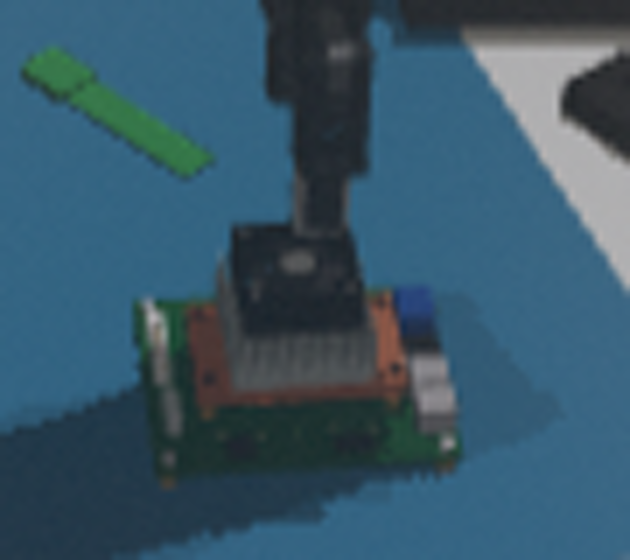

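```bash
python3 -c "
from h import *
f,K,T,_,_=load('s8.png')
c=np.array([.643,.1597]);d=np.array([np.cos(np.radians(77.5)),np.sin(np.radians(77.5))]);e=np.array([d[1],-d[0]])
for k in [.036,.05]:
  for x in [-.011,.011]:
    for z in [.08,.1,.12,.13]: print(k,x,z,((proj(K,T,[*(c-d*k+e*x),z])-[240,110])*7).round(0))
"
cat pics/x 2>/dev/null
```

```text
0.036 -0.011 0.08 [277. 310.]
0.036 -0.011 0.1 [279. 272.]
0.036 -0.011 0.12 [281. 234.]
0.036 -0.011 0.13 [282. 215.]
0.036 0.011 0.08 [331. 307.]
0.036 0.011 0.1 [333. 269.]
0.036 0.011 0.12 [335. 231.]
0.036 0.011 0.13 [337. 212.]
0.05 -0.011 0.08 [282. 332.]
0.05 -0.011 0.1 [284. 295.]
0.05 -0.011 0.12 [286. 257.]
0.05 -0.011 0.13 [287. 237.]
0.05 0.011 0.08 [335. 329.]
0.05 0.011 0.1 [338. 292.]
0.05 0.011 0.12 [340. 253.]
0.05 0.011 0.13 [341. 234.]
```

```bash
python3 -c "
from h import *
f=load('w8.png')[0];cv2.imwrite('pics/w8c.png',cv2.resize(f[230:384,90:420],None,fx=2.4,fy=2.4,interpolation=2)[:,:,::-1])"
```

```text
(no output)
```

View pics/w8c.png

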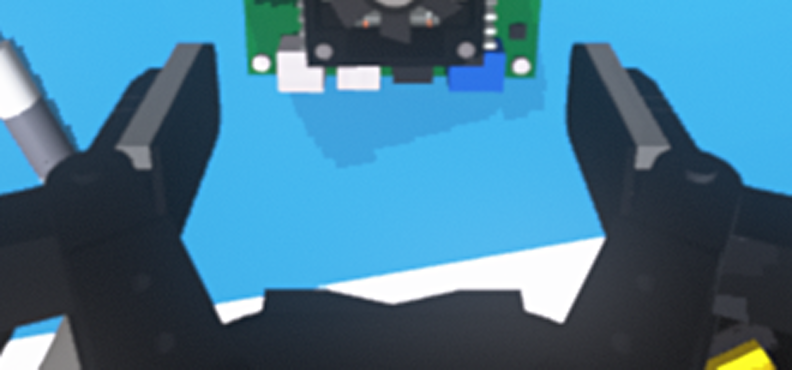

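Side and wrist views agree. The real fingertips sit about 14 mm behind the reported TCP when shut and about 25 mm behind when open, and they are some 4–5 mm to tool −x. That contradicts the stated 19 mm ahead, so I'll use the measured offsets. Fan grip therefore needs TCP z near 0.050, and I descend in steps.

Call:
{"name": "move_arm", "arguments": {"commands": [[[-0.1,0.02,0],[0,0,0],1],[[0,0,-0.5],[0,0,0],1],[[0,0,-0.5],[0,0,0],1],[[0,0,-0.15],[0,0,0],1],[[0,0,0],[0,0,0],1]]}}

```text
clock: 8.55
tcp_pos: [0.6383, 0.1605, 0.0558]
orientation: [-0.002, 0.109, 0.994, -0.001]
wrist_force: [-0.7, 0.6, -0.0]
finger_gap: 0.0854
```

```bash
python3 -c "
from h import *
st();snap('wrist','w9.png');snap('side','s9.png');f=load('s9.png')[0];g=load('w9.png')[0]
a=cv2.resize(f[110:190,240:330],None,fx=4.4,fy=4.4,interpolation=2);b=cv2.resize(g[150:320,140:370],(397,293),interpolation=2);h=min(len(a),len(b))
cv2.imwrite('pics/c9.png',np.hstack([a[:h],b[:h]])[:,:,::-1])"
```

```text
tcp [638.3 160.5  55.8] yaw 167.54 toolz [-0.0049 -0.0023 -1.    ] q [ 0.13  0.56  0.02  1.04 -0.    0.34] gap 0.0854 F [-0.7  0.6 -0. ] t 8.55
```

View pics/c9.png

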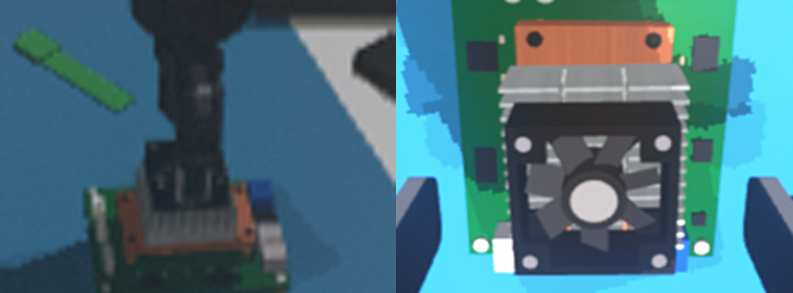

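The near finger tip is beside the fan (left crop (210,205)), about 83 mm up as predicted for open jaws. I lower to TCP z ≈ 0.048 and close.

Call:
{"name": "move_arm", "arguments": {"commands": [[[0,0,-0.2],[0,0,0],1],[[0,0,0],[0,0,0],-1],[[0,0,0],[0,0,0],-1],[[0,0,0],[0,0,0],-1],[[0,0,0],[0,0,0],-1]], "newtons": 30}}

```text
clock: 9.15
tcp_pos: [0.6399, 0.1607, 0.0495]
orientation: [-0.001, 0.109, 0.994, -0.001]
wrist_force: [-0.1, -0.4, 2.0]
finger_gap: 0.0489
```

```bash
python3 -c "
from h import *
st();snap('wrist','w10.png');snap('side','s10.png');f=load('s10.png')[0];g=load('w10.png')[0]
a=cv2.resize(f[110:190,240:330],None,fx=4.4,fy=4.4,interpolation=2);b=cv2.resize(g[150:320,140:370],(397,293),interpolation=2);h=min(len(a),len(b))
cv2.imwrite('pics/c10.png',np.hstack([a[:h],b[:h]])[:,:,::-1]);st()"
```

```text
tcp [639.9 160.7  49.5] yaw 167.54 toolz [-0.0013 -0.0019 -1.    ] q [ 0.13  0.56  0.02  1.02 -0.    0.34] gap 0.0489 F [-0.1 -0.4  2. ] t 9.15
tcp [640.  160.7  49.5] yaw 167.54 toolz [-0.0012 -0.0018 -1.    ] q [ 0.13  0.56  0.02  1.02 -0.    0.34] gap 0.049 F [-0.1 -0.   2.3] t 9.25
```

View pics/c10.png

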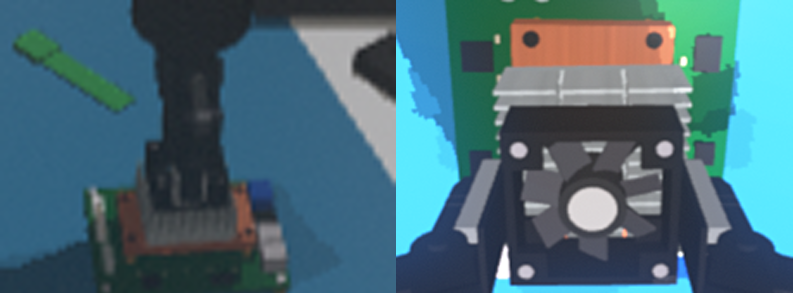

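The fan is gripped (gap 49 mm, pads on both sides in the right crop). Lifting gently.

Call:
{"name": "move_arm", "arguments": {"commands": [[[0,0,0.1],[0,0,0],-1],[[0,0,0.4],[0,0,0],-1],[[0,0,0.8],[0,0,0],-1],[[0,0,0.4],[0,0,0],-1],[[0,0,0],[0,0,0],-1]]}}

```text
clock: 9.75
tcp_pos: [0.6415, 0.1609, 0.1202]
orientation: [0.002, 0.109, 0.994, -0.0]
wrist_force: [0.6, 0.8, -1.0]
finger_gap: 0.0493
```

```bash
python3 -c "
from h import *
st();goto([.6395-.149,.1605-.1677,.12],155.1);snap('side','s11.png');f=load('s11.png')[0];g=load('w10.png')[0]
a=cv2.resize(f[80:200,220:350],None,fx=5,fy=5,interpolation=2)
cv2.imwrite('pics/c11.png',a[:,:,::-1])"
```

```text
tcp [641.5 160.9 120.2] yaw 167.54 toolz [ 0.0032 -0.0013 -1.    ] q [ 0.13  0.52  0.12  1.17 -0.    0.34] gap 0.0493 F [ 0.6  0.8 -1. ] t 9.75
shift(units) [-3.78 -4.2  -0.  ] turn(units) [ 0.012  0.022 -1.555]
```

View pics/c11.png

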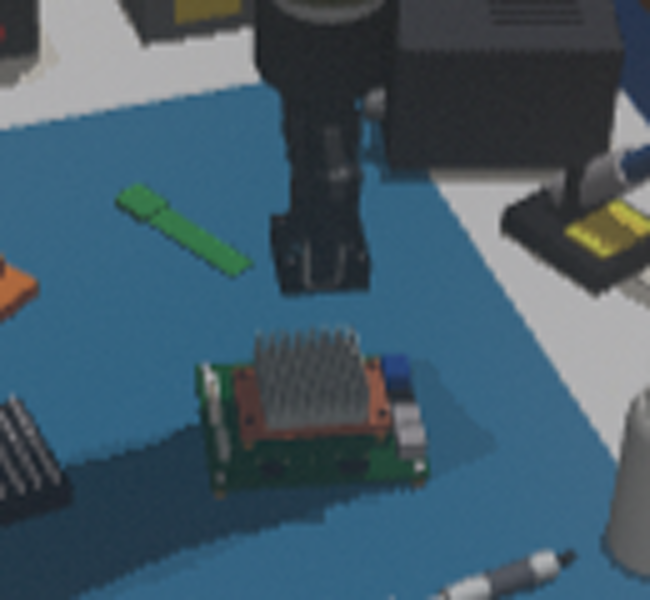

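The fan is lifted level and the sink stays in place. I carry it to the pink tray.

Call:
{"name": "move_arm", "arguments": {"commands": [[[-0.75,-0.84,0],[0,0,-0.311],-1],[[-0.75,-0.84,0],[0,0,-0.311],-1],[[-0.75,-0.84,0],[0,0,-0.311],-1],[[-0.75,-0.84,0],[0,0,-0.311],-1],[[-0.75,-0.84,0],[0,0,-0.311],-1]]}}

```text
clock: 10.3
tcp_pos: [0.487, -0.0082, 0.1153]
orientation: [-0.002, 0.216, 0.976, -0.001]
wrist_force: [0.2, -0.2, -0.4]
finger_gap: 0.0491
```

Call:
{"name": "move_arm", "arguments": {"commands": [[[0,0,-0.6],[0,0,0],-1],[[0,0,-0.6],[0,0,0],-1],[[0,0,-0.5],[0,0,0],-1],[[0,0,-0.3],[0,0,0],-1],[[0,0,0],[0,0,0],-1]]}}

```text
clock: 10.8
tcp_pos: [0.4871, -0.0069, 0.0345]
orientation: [-0.004, 0.216, 0.976, -0.001]
wrist_force: [0.2, 0.3, 0.5]
finger_gap: 0.0489
```

```bash
python3 -c "
from h import *
st();goto([.491,-.007,-.0045],155.1);snap('wrist','w12.png');snap('side','s12.png');f=load('s12.png')[0];g=load('w12.png')[0]
a=cv2.resize(f[160:250,200:300],None,fx=4,fy=4,interpolation=2);b=cv2.resize(g[130:320,140:370],(435,360),interpolation=2)
cv2.imwrite('pics/c12.png',np.hstack([a,b])[:,:,::-1])"
```

```text
tcp [487.1  -6.9  34.5] yaw 155.1 toolz [-7.7e-03 -5.0e-04 -1.0e+00] q [-0.18  0.29 -0.47  0.82 -0.    0.26] gap 0.0489 F [0.2 0.3 0.5] t 10.8
shift(units) [ 0.1  -0.   -0.98] turn(units) [ 0.004 -0.055  0.   ]
```

View pics/c12.png

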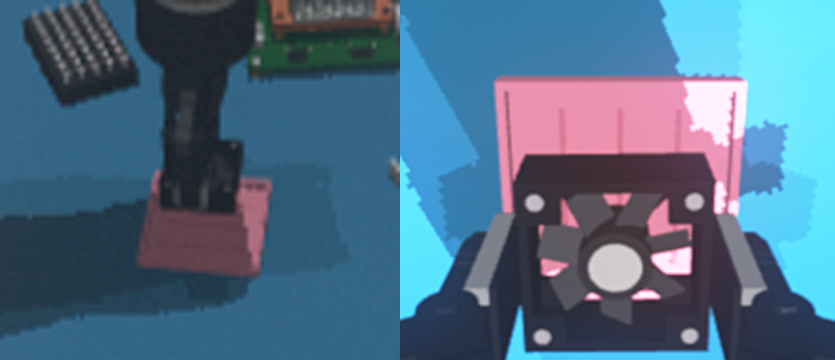

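The fan is square over the tray and centred left to right. I lower slowly with a small x correction.

Call:
{"name": "move_arm", "arguments": {"commands": [[[0.08,0,-0.3],[0,0,0],-1],[[0,0,-0.3],[0,0,0],-1],[[0,0,-0.1],[0,0,0],-1],[[0,0,0],[0,0,0],-1],[[0,0,0],[0,0,0],-1]]}}

```text
clock: 11.4
tcp_pos: [0.4927, -0.0074, 0.0089]
orientation: [-0.001, 0.216, 0.976, -0.001]
wrist_force: [0.2, -0.2, -1.2]
finger_gap: 0.049
```

```bash
python3 -c "
from h import *
st();goto([.491,-.007,-.0045],155.1)"
```

```text
tcp [492.7  -7.4   8.9] yaw 155.1 toolz [-0.0029 -0.0014 -1.    ] q [-0.18  0.33 -0.49  0.76 -0.    0.26] gap 0.049 F [ 0.2 -0.2 -1.2] t 11.4
shift(units) [-0.04  0.01 -0.33] turn(units) [ 0.01  -0.021  0.   ]
```

Call:
{"name": "move_arm", "arguments": {"commands": [[[-0.04,0,-0.1],[0,0,0],-1],[[0,0,-0.08],[0,0,0],-1],[[0,0,-0.05],[0,0,0],-1],[[0,0,0],[0,0,0],-1],[[0,0,0],[0,0,0],-1]]}}

```text
clock: 11.9
tcp_pos: [0.4912, -0.0074, -0.0002]
orientation: [-0.001, 0.216, 0.976, -0.001]
wrist_force: [0.3, -0.7, -1.3]
finger_gap: 0.0493
```

Call:
{"name": "move_arm", "arguments": {"commands": [[[0,0,-0.04],[0,0,0],-1],[[0,0,0],[0,0,0],-1],[[0,0,0],[0,0,0],-1]]}}

```text
clock: 12.2
tcp_pos: [0.4912, -0.0074, -0.0018]
orientation: [-0.001, 0.216, 0.976, -0.001]
wrist_force: [0.2, -0.2, -0.8]
finger_gap: 0.0488
```

```bash
python3 -c "
from h import *
st();goto([.491,-.007,-.0045],155.1);snap('side','s13.png');f=load('s13.png')[0]
a=cv2.resize(f[160:250,200:300],None,fx=6,fy=6,interpolation=2)
cv2.imwrite('pics/c13.png',a[:,:,::-1])"
```

```text
tcp [491.2  -7.4  -1.8] yaw 155.1 toolz [-0.0026 -0.0014 -1.    ] q [-0.18  0.34 -0.51  0.73 -0.    0.26] gap 0.0488 F [ 0.2 -0.2 -0.8] t 12.2
shift(units) [-0.    0.01 -0.07] turn(units) [ 0.01  -0.018  0.   ]
```

View pics/c13.png

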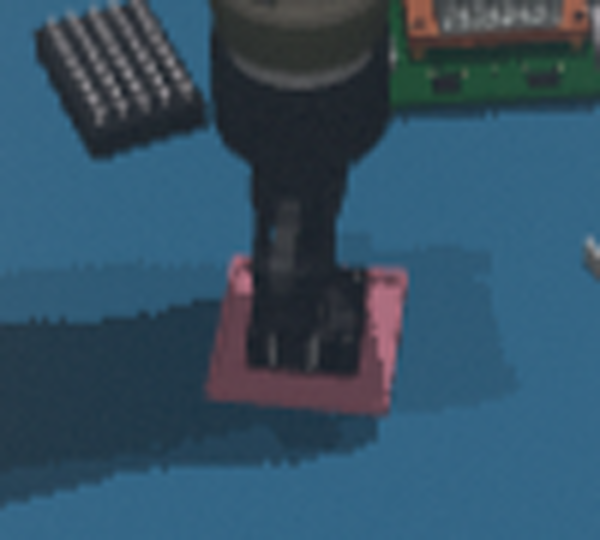

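Nearly down, with no contact force yet. Small steps of 1–1.5 mm until the force rises.

Call:
{"name": "move_arm", "arguments": {"commands": [[[0,0,-0.03],[0,0,0],-1],[[0,0,0],[0,0,0],-1],[[0,0,0],[0,0,0],-1]]}}

```text
clock: 12.55
tcp_pos: [0.4911, -0.0074, -0.0031]
orientation: [-0.001, 0.216, 0.976, -0.001]
wrist_force: [0.6, 0.1, -0.8]
finger_gap: 0.049
```

Call:
{"name": "move_arm", "arguments": {"commands": [[[0,0,-0.03],[0,0,0],-1],[[0,0,0],[0,0,0],-1],[[0,0,0],[0,0,0],-1]]}}

```text
clock: 12.85
tcp_pos: [0.4911, -0.0074, -0.0043]
orientation: [-0.001, 0.216, 0.976, -0.001]
wrist_force: [1.7, 0.3, -1.1]
finger_gap: 0.0491
```

Call:
{"name": "move_arm", "arguments": {"commands": [[[0,0,-0.025],[0,0,0],-1],[[0,0,0],[0,0,0],-1],[[0,0,0],[0,0,0],-1]]}}

```text
clock: 13.15
tcp_pos: [0.4912, -0.0074, -0.0045]
orientation: [-0.001, 0.216, 0.976, -0.001]
wrist_force: [-2.6, 0.2, 6.5]
finger_gap: 0.0491
```

Call:
{"name": "move_arm", "arguments": {"commands": [[[0,0,-0.025],[0,0,0],-1],[[0,0,0],[0,0,0],-1],[[0,0,0],[0,0,0],-1]]}}

```text
clock: 13.45
tcp_pos: [0.4913, -0.0074, -0.0046]
orientation: [-0.001, 0.216, 0.976, -0.001]
wrist_force: [-4.5, 0.4, 15.0]
finger_gap: 0.0493
```

Contact came at exactly the predicted height. I relieve the force, open partway and lift.

Call:
{"name": "move_arm", "arguments": {"commands": [[[0,0,0.04],[0,0,0],-1],[[0,0,0],[0,0,0],0.5],[[0,0,0],[0,0,0],0.5],[[0,0,0],[0,0,0],0.5]]}}

```text
clock: 13.85
tcp_pos: [0.4911, -0.0074, -0.0048]
orientation: [-0.001, 0.216, 0.976, -0.001]
wrist_force: [0.7, 0.9, 0.3]
finger_gap: 0.0642
```

Call:
{"name": "move_arm", "arguments": {"commands": [[[0,0,0.3],[0,0,0],0.5],[[0,0,0.8],[0,0,0],0.7],[[0,0,1],[0,0,0],1],[[0,0,1],[0,0,0],1],[[0,0,0],[0,0,0],1]]}}

```text
clock: 14.35
tcp_pos: [0.4952, -0.008, 0.1257]
orientation: [0.004, 0.216, 0.976, -0.001]
wrist_force: [0.8, 0.2, -0.3]
finger_gap: 0.0854
```

```bash
python3 -c "
from h import *
st();snap('wrist','w14.png');goto([.6395,.1605,.12],167.3)"
```

```text
tcp [495.2  -8.  125.7] yaw 155.1 toolz [ 0.0077 -0.0033 -1.    ] q [-0.18  0.2  -0.33  1.03 -0.    0.26] gap 0.0854 F [ 0.8  0.2 -0.3] t 14.35
shift(units) [ 3.64  4.21 -0.08] turn(units) [0.016 0.034 1.525]
```

View pics/w14.png

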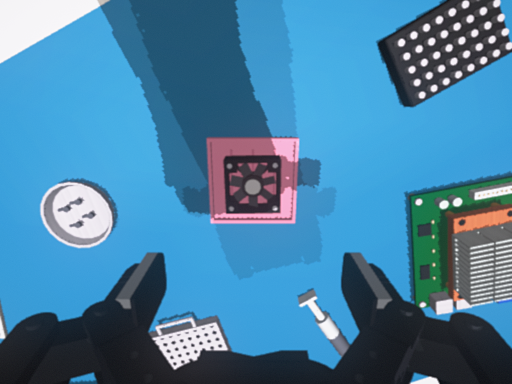

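The fan lies flat and centred in the pink tray at (252,185). Back to the stack for the sink.

Call:
{"name": "move_arm", "arguments": {"commands": [[[0.73,0.844,0],[0,0,0.305],1],[[0.73,0.844,0],[0,0,0.305],1],[[0.73,0.844,0],[0,0,0.305],1],[[0.73,0.844,0],[0,0,0.305],1],[[0.73,0.844,0],[0,0,0.305],1]], "newtons": 40}}

```text
clock: 14.9
tcp_pos: [0.6374, 0.1628, 0.1183]
orientation: [-0.002, 0.11, 0.994, -0.001]
wrist_force: [0.8, -0.5, 0.5]
finger_gap: 0.0855
```

Call:
{"name": "move_arm", "arguments": {"commands": [[[0,0,0],[0,0,0],1],[[0,0,0],[0,0,0],1]]}}

```text
clock: 15.1
tcp_pos: [0.6363, 0.1621, 0.1174]
orientation: [-0.003, 0.11, 0.994, -0.002]
wrist_force: [-0.2, -0.5, -0.2]
finger_gap: 0.0852
```

```bash
python3 -c "
from h import *
st();snap('wrist','w15.png');goto([.6388,.1605,.026],167.2)"
```

```text
tcp [636.3 162.1 117.4] yaw 167.37 toolz [-0.0055 -0.0026 -1.    ] q [ 0.13  0.52  0.11  1.17 -0.    0.35] gap 0.0852 F [-0.2 -0.5 -0.2] t 15.1
shift(units) [ 0.07 -0.02 -2.3 ] turn(units) [ 0.019 -0.038 -0.013]
```

View pics/w15.png

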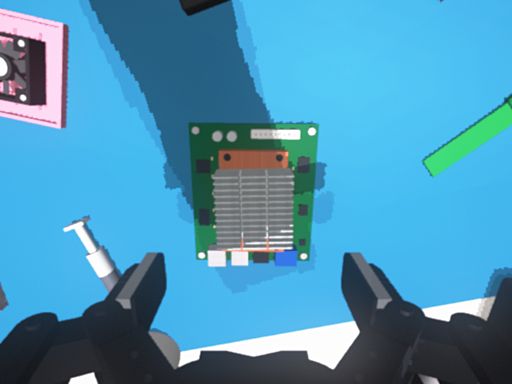

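The sink sits square between the jaws (centre about (254,209)). Descending to grip.

Call:
{"name": "move_arm", "arguments": {"commands": [[[0.06,-0.02,-0.7],[0.019,-0.03,-0.013],1],[[0,0,-0.7],[0,0,0],1],[[0,0,-0.5],[0,0,0],1],[[0,0,-0.35],[0,0,0],1],[[0,0,0],[0,0,0],1]]}}

```text
clock: 15.65
tcp_pos: [0.6372, 0.1593, 0.0274]
orientation: [-0.001, 0.112, 0.994, -0.0]
wrist_force: [-0.3, 1.1, -0.1]
finger_gap: 0.0853
```

```bash
python3 -c "
from h import *
st();snap('wrist','w16.png');snap('side','s16.png');f=load('s16.png')[0];g=load('w16.png')[0]
a=cv2.resize(f[110:190,240:330],None,fx=4.4,fy=4.4,interpolation=2);b=cv2.resize(g[130:320,140:370],(426,352),interpolation=2)
cv2.imwrite('pics/c16.png',np.hstack([a,b])[:,:,::-1]);goto([.6388,.1605,.026],167.2)"
```

```text
tcp [637.2 159.3  27.4] yaw 167.11 toolz [-0.0024  0.     -1.    ] q [ 0.12  0.58 -0.02  0.98  0.    0.35] gap 0.0853 F [-0.3  1.1 -0.1] t 15.65
shift(units) [-0.02  0.01 -0.1 ] turn(units) [-0.005  0.017  0.007]
```

View pics/c16.png

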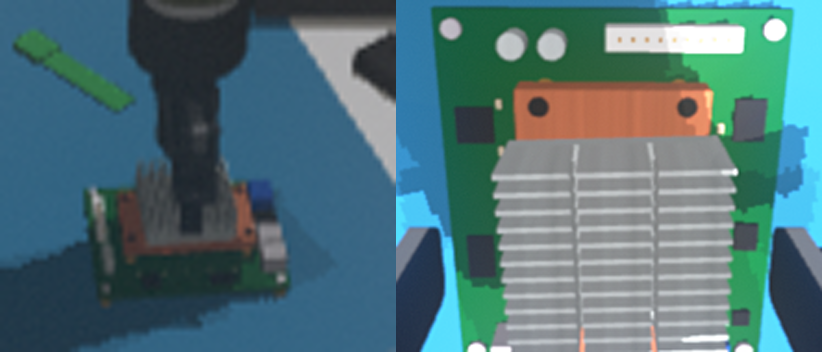

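Call:
{"name": "move_arm", "arguments": {"commands": [[[0.0,0,-0.07],[0,0,0],1],[[0,0,0],[0,0,0],-1],[[0,0,0],[0,0,0],-1],[[0,0,0],[0,0,0],-1],[[0,0,0],[0,0,0],-1]], "newtons": 40}}

```text
clock: 16.25
tcp_pos: [0.6404, 0.1608, 0.0278]
orientation: [0.002, 0.111, 0.994, 0.001]
wrist_force: [-0.8, -0.6, 6.0]
finger_gap: 0.0586
```

```bash
python3 -c "
from h import *
st();st();snap('wrist','w17.png');snap('side','s17.png');f=load('s17.png')[0];g=load('w17.png')[0]
a=cv2.resize(f[110:190,240:330],None,fx=4.4,fy=4.4,interpolation=2);b=cv2.resize(g[130:320,140:370],(426,352),interpolation=2)
cv2.imwrite('pics/c17.png',np.hstack([a,b])[:,:,::-1]);st()"
```

```text
tcp [640.4 160.8  27.8] yaw 167.2 toolz [ 0.004   0.0011 -1.    ] q [ 0.12  0.58 -0.02  0.97  0.    0.35] gap 0.0586 F [-0.8 -0.6  6. ] t 16.25
tcp [640.4 160.8  27.8] yaw 167.2 toolz [ 0.004   0.0011 -1.    ] q [ 0.12  0.58 -0.02  0.97  0.    0.35] gap 0.0586 F [-0.8 -0.6  6. ] t 16.25
tcp [640.3 160.8  27.8] yaw 167.2 toolz [ 0.0039  0.001  -1.    ] q [ 0.12  0.58 -0.02  0.97  0.    0.35] gap 0.0587 F [-0.2  0.4  5.3] t 16.35
```

View pics/c17.png

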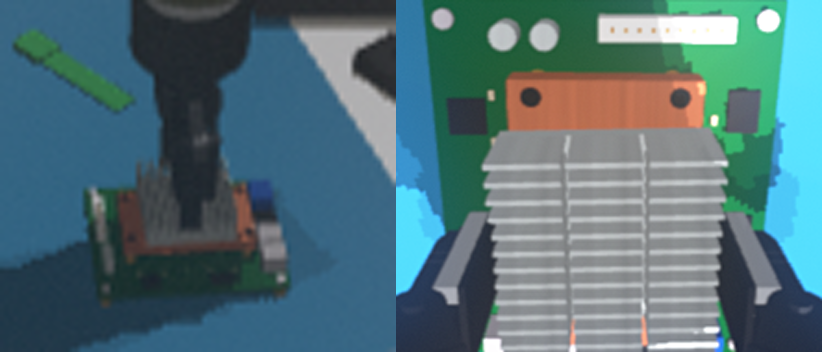

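Gripped at 58.6 mm. Lifting.

Call:
{"name": "move_arm", "arguments": {"commands": [[[0,0,0.1],[0,0,0],-1],[[0,0,0.4],[0,0,0],-1],[[0,0,0.8],[0,0,0],-1],[[0,0,0.7],[0,0,0],-1],[[0,0,0],[0,0,0],-1]]}}

```text
clock: 16.85
tcp_pos: [0.6422, 0.161, 0.111]
orientation: [0.004, 0.111, 0.994, 0.001]
wrist_force: [0.5, -0.0, -0.0]
finger_gap: 0.0589
```

```bash
python3 -c "
from h import *
st();snap('side','s18.png');f=load('s18.png')[0]
a=cv2.resize(f[70:200,220:350],None,fx=4.4,fy=4.4,interpolation=2)
cv2.imwrite('pics/c18.png',a[:,:,::-1])
g,K,T=wT('w2.png',18.6);cv2.imwrite('pics/c18w.png',cv2.resize(g[20:150,320:460],None,fx=5,fy=4.6,interpolation=2)[:,:,::-1])"
```

```text
tcp [642.2 161.  111. ] yaw 167.2 toolz [ 0.009   0.0016 -1.    ] q [0.12 0.52 0.1  1.14 0.   0.35] gap 0.0589 F [ 0.5 -0.  -0. ] t 16.85
```

View pics/c18.png

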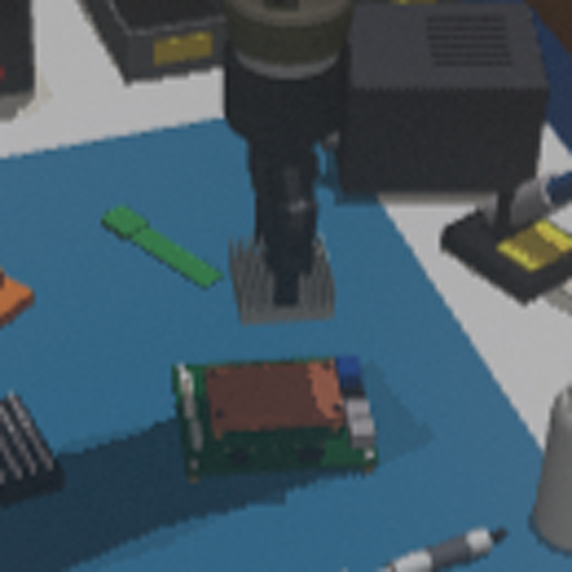

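View pics/c18w.png

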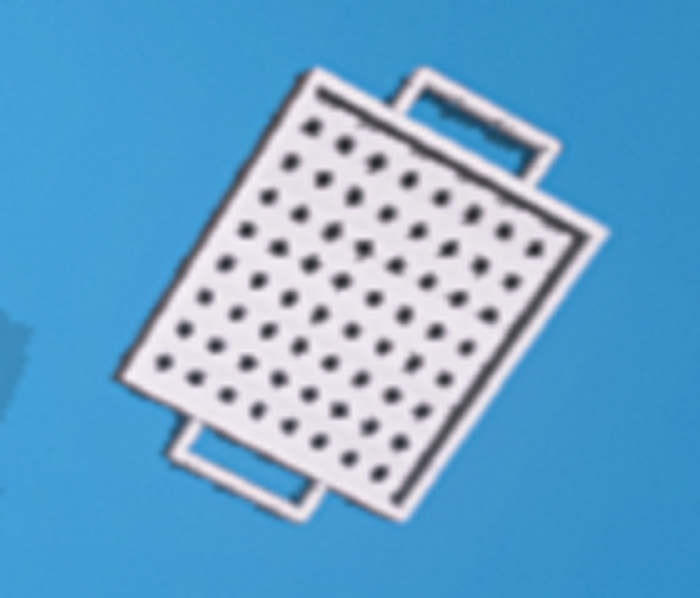

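The sink is up level and the copper plate remains. I get the wash tray's centre and yaw from its rim corners: crop (318,68), (608,232), (402,522), (118,378).

```bash
python3 -c "
from h import *
g,K,T=wT('w2.png',18.6)
Q=np.array([ray(K,T,(320+a/5-.4,20+b/4.6-.4),.012)[:2] for a,b in [(318,68),(608,232),(402,522),(118,378)]])*1000
print(Q.mean(0))
for i in range(4):
    d=Q[(i+1)%4]-Q[i];print(np.hypot(*d).round(1),np.degrees(np.arctan2(d[1],d[0])).round(1))
st()"
```

```text
[ 656.52837965 -162.9379771 ]
89.6 -98.7
89.6 171.5
90.8 81.9
90.4 -9.2
tcp [641.  160.8 108.6] yaw 167.2 toolz [ 0.006   0.0012 -1.    ] q [0.12 0.52 0.09 1.14 0.   0.35] gap 0.0588 F [-0.4 -0.3 -0.8] t 16.9
```

Call:
{"name": "move_arm", "arguments": {"commands": [[[0.03,-0.9,0],[0,0,0.06],-1],[[0.03,-0.9,0],[0,0,0.06],-1],[[0.03,-0.9,0],[0,0,0.06],-1],[[0.03,-0.9,0],[0,0,0.06],-1],[[0.03,-0.9,0],[0,0,0.06],-1]]}}

```text
clock: 17.4
tcp_pos: [0.6441, -0.0205, 0.1044]
orientation: [-0.001, 0.09, 0.996, 0.001]
wrist_force: [1.3, 0.1, -0.9]
finger_gap: 0.0588
```

Call:
{"name": "move_arm", "arguments": {"commands": [[[0.04,-0.9,0],[0,0,0.06],-1],[[0.04,-0.9,0],[0,0,0.06],-1],[[0.04,-0.9,0],[0,0,0.06],-1],[[0.04,-0.87,0],[0,0,0.06],-1],[[0,0,0],[0,0,0],-1]]}}

```text
clock: 17.9
tcp_pos: [0.6509, -0.1667, 0.1042]
orientation: [-0.0, 0.077, 0.997, 0.0]
wrist_force: [0.7, 1.2, -1.0]
finger_gap: 0.0586
```

```bash
python3 -c "
from h import *
st();goto([.654,-.162,.03],171.4);snap('wrist','w19.png')"
```

```text
tcp [ 650.9 -166.7  104.2] yaw 171.21 toolz [-5.e-04  2.e-04 -1.e+00] q [-0.37  0.55  0.13  1.15  0.   -0.22] gap 0.0586 F [ 0.7  1.2 -1. ] t 17.9
shift(units) [ 0.08  0.12 -1.85] turn(units) [-0.002 -0.003  0.024]
```

View pics/w19.png

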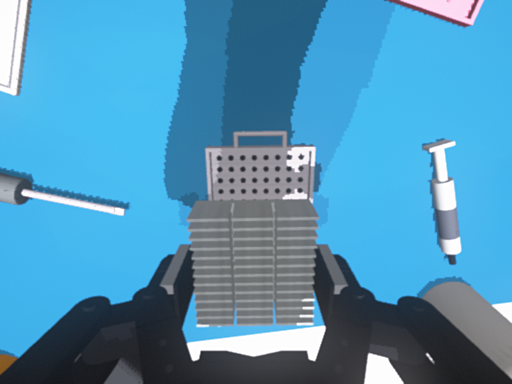

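The tray is square to the sink and slightly to the right in the picture, which agrees with the y correction. Lowering.

Call:
{"name": "move_arm", "arguments": {"commands": [[[0.08,0.12,-0.5],[0,0,0.02],-1],[[0,0,-0.6],[0,0,0],-1],[[0,0,-0.5],[0,0,0],-1],[[0,0,-0.25],[0,0,0],-1],[[0,0,0],[0,0,0],-1]]}}

```text
clock: 18.45
tcp_pos: [0.6532, -0.1557, 0.0299]
orientation: [-0.002, 0.072, 0.997, 0.001]
wrist_force: [-0.3, 0.0, -1.1]
finger_gap: 0.0591
```

Call:
{"name": "move_arm", "arguments": {"commands": [[[0,0,0],[0,0,0],-1]]}}

```text
clock: 18.55
tcp_pos: [0.6552, -0.1567, 0.0327]
orientation: [0.001, 0.072, 0.997, 0.001]
wrist_force: [0.3, 0.0, 0.0]
finger_gap: 0.0589
```

```bash
python3 -c "
from h import *
st();goto([.654,-.162,-.0012],171.4);snap('wrist','w20.png');snap('side','s20.png');f=load('s20.png')[0];g=load('w20.png')[0]
a=cv2.resize(f[190:280,280:380],None,fx=4,fy=4,interpolation=2);b=cv2.resize(g[110:320,140:370],(394,360),interpolation=2)
cv2.imwrite('pics/c20.png',np.hstack([a,b])[:,:,::-1])"
```

```text
tcp [ 655.2 -156.7   32.7] yaw 171.71 toolz [ 0.0017  0.0011 -1.    ] q [-0.35  0.6   0.03  1.    0.   -0.21] gap 0.0589 F [0.3 0.  0. ] t 18.55
shift(units) [-0.03 -0.13 -0.85] turn(units) [-0.008  0.012 -0.039]
```

View pics/c20.png

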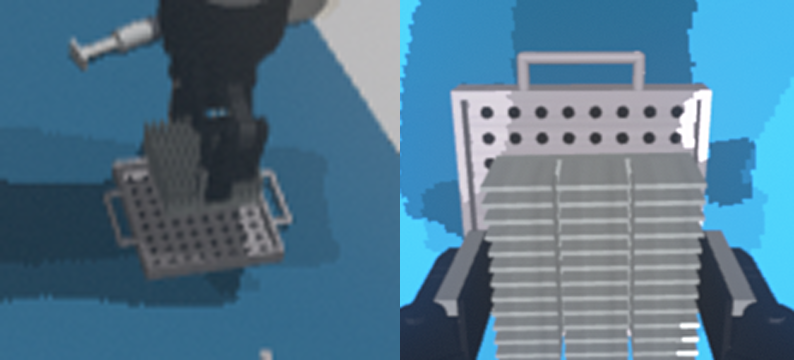

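Call:
{"name": "move_arm", "arguments": {"commands": [[[-0.03,-0.13,-0.3],[0,0,-0.03],-1],[[0,0,-0.2],[0,0,0],-1],[[0,0,0],[0,0,0],-1],[[0,0,0],[0,0,0],-1],[[0,0,0],[0,0,0],-1]]}}

```text
clock: 19.15
tcp_pos: [0.6541, -0.1627, 0.0127]
orientation: [0.001, 0.075, 0.997, 0.001]
wrist_force: [-0.1, 0.1, -1.6]
finger_gap: 0.0588
```

```bash
python3 -c "
from h import *
st();goto([.654,-.162,-.0012],171.4)"
```

```text
tcp [ 654.1 -162.7   12.7] yaw 171.43 toolz [ 2.2e-03  8.0e-04 -1.0e+00] q [-0.36  0.62  0.01  0.96  0.   -0.21] gap 0.0588 F [-0.1  0.1 -1.6] t 19.15
shift(units) [-0.    0.02 -0.35] turn(units) [-0.006  0.015 -0.003]
```

Call:
{"name": "move_arm", "arguments": {"commands": [[[0,0.01,-0.1],[0,0,0],-1],[[0,0,-0.1],[0,0,0],-1],[[0,0,-0.08],[0,0,0],-1],[[0,0,0],[0,0,0],-1],[[0,0,0],[0,0,0],-1]]}}

```text
clock: 19.65
tcp_pos: [0.6538, -0.1621, 0.0012]
orientation: [0.001, 0.075, 0.997, 0.001]
wrist_force: [1.1, -0.4, -0.8]
finger_gap: 0.0587
```

Call:
{"name": "move_arm", "arguments": {"commands": [[[0,0,-0.04],[0,0,0],-1],[[0,0,0],[0,0,0],-1],[[0,0,0],[0,0,0],-1]]}}

```text
clock: 19.95
tcp_pos: [0.654, -0.1622, -0.0001]
orientation: [0.001, 0.075, 0.997, 0.0]
wrist_force: [0.5, 0.4, -0.9]
finger_gap: 0.0587
```

Call:
{"name": "move_arm", "arguments": {"commands": [[[0,0,-0.025],[0,0,0],-1],[[0,0,0],[0,0,0],-1],[[0,0,0],[0,0,0],-1]]}}

```text
clock: 20.25
tcp_pos: [0.6541, -0.1622, -0.0011]
orientation: [0.001, 0.075, 0.997, 0.0]
wrist_force: [0.3, -0.2, -0.1]
finger_gap: 0.0591
```

Call:
{"name": "move_arm", "arguments": {"commands": [[[0,0,-0.02],[0,0,0],-1],[[0,0,0],[0,0,0],-1],[[0,0,0],[0,0,0],-1]]}}

```text
clock: 20.55
tcp_pos: [0.6541, -0.1622, -0.0012]
orientation: [0.001, 0.075, 0.997, 0.0]
wrist_force: [-1.3, 0.1, 5.6]
finger_gap: 0.0587
```

Contact came at the predicted height. I release to about 72 mm and lift.

Call:
{"name": "move_arm", "arguments": {"commands": [[[0,0,0.01],[0,0,0],-1],[[0,0,0],[0,0,0],0.7],[[0,0,0],[0,0,0],0.7],[[0,0,0],[0,0,0],0.7]]}}

```text
clock: 20.95
tcp_pos: [0.6539, -0.1621, -0.002]
orientation: [0.001, 0.075, 0.997, 0.001]
wrist_force: [-0.4, -0.2, -0.3]
finger_gap: 0.0726
```

Call:
{"name": "move_arm", "arguments": {"commands": [[[0,0,0.3],[0,0,0],0.7],[[0,0,0.8],[0,0,0],0.8],[[0,0,1],[0,0,0],1],[[0,0,1],[0,0,0],1],[[0,0,0],[0,0,0],1]]}}

```text
clock: 21.45
tcp_pos: [0.658, -0.1636, 0.1307]
orientation: [0.007, 0.075, 0.997, -0.001]
wrist_force: [1.2, -0.4, 0.2]
finger_gap: 0.0855
```

```bash
python3 -c "
from h import *
st();snap('wrist','w21.png');goto([.6388,.1605,.08],167.2)"
```

```text
tcp [ 658.  -163.6  130.7] yaw 171.44 toolz [ 0.0136 -0.0035 -0.9999] q [-0.36  0.53  0.17  1.19  0.   -0.21] gap 0.0855 F [ 1.2 -0.4  0.2] t 21.45
shift(units) [-0.45  8.09 -1.19] turn(units) [ 0.018  0.07  -0.53 ]
```

View pics/w21.png

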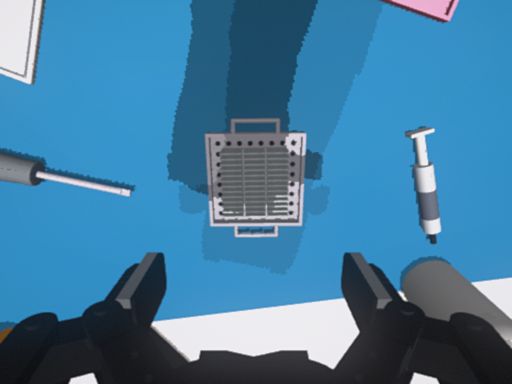

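The sink is flat and central in the steel tray at (254,180). Now for the copper plate.

Call:
{"name": "move_arm", "arguments": {"commands": [[[-0.05,0.9,-0.1],[0,0,-0.06],1],[[-0.05,0.9,-0.1],[0,0,-0.06],1],[[-0.05,0.9,0],[0,0,-0.06],1],[[-0.05,0.9,0],[0,0,-0.06],1],[[-0.05,0.9,0],[0,0,-0.06],1]]}}

```text
clock: 22.0
tcp_pos: [0.6429, 0.0192, 0.1133]
orientation: [-0.0, 0.096, 0.995, 0.001]
wrist_force: [0.4, -0.0, -0.6]
finger_gap: 0.0854
```

Call:
{"name": "move_arm", "arguments": {"commands": [[[-0.05,0.9,0],[0,0,-0.06],1],[[-0.05,0.9,0],[0,0,-0.06],1],[[-0.05,0.9,0],[0,0,-0.06],1],[[-0.05,0.89,0],[0,0,-0.05],1],[[0,0,0],[0,0,0],1]]}}

```text
clock: 22.5
tcp_pos: [0.6344, 0.1658, 0.1133]
orientation: [-0.0, 0.109, 0.994, 0.001]
wrist_force: [-0.6, -1.0, -0.1]
finger_gap: 0.085
```

Call:
{"name": "move_arm", "arguments": {"commands": [[[0,0,0],[0,0,0],1],[[0,0,0],[0,0,0],1],[[0,0,0],[0,0,0],1]]}}

```text
clock: 22.8
tcp_pos: [0.636, 0.1601, 0.1141]
orientation: [0.001, 0.112, 0.994, 0.0]
wrist_force: [-0.3, -0.0, 0.7]
finger_gap: 0.0854
```

```bash
python3 -c "
from h import *
st();goto([.6388,.1605,.03],167.2);snap('wrist','w22.png')"
```

```text
tcp [636.  160.1 114.1] yaw 167.1 toolz [ 1.4e-03  4.0e-04 -1.0e+00] q [0.12 0.51 0.09 1.15 0.   0.35] gap 0.0854 F [-0.3 -0.   0.7] t 22.8
shift(units) [ 0.07  0.01 -2.1 ] turn(units) [-0.003  0.01   0.013]
```

View pics/w22.png

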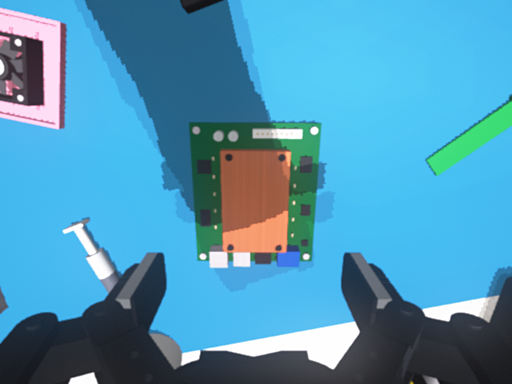

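```bash
python3 -c "
import m
from m import *
print('--');f,K,T=wT('w22.png');H,S,V=hsv(f)
pr('plate',rect(0,((H<20)&(S>80)),K,T,.032,(205,140,305,256),3,9))
pr('board',rect(0,((H>40)&(H<85)&(S>80)),K,T,.012,(180,115,330,265),3,25))
f,K,T=wT('w19.png')
" | sed -n '/--/,$p'
```

```text
--
plate [641.9, 158.9, 56.4, 91.2, 76.7] [220. 149.] [290. 252.]
board [642.7, 159.1, 109.3, 129.1, 76.9] [190. 123.] [320. 260.]
```

Call:
{"name": "move_arm", "arguments": {"commands": [[[0.07,0.01,-0.8],[0,0,0],1],[[0,0,-0.8],[0,0,0],1],[[0,0,-0.5],[0,0,0],1],[[0,0,-0.3],[0,0,0],1],[[0,0,0],[0,0,0],1]], "newtons": 60}}

```text
clock: 23.35
tcp_pos: [0.6375, 0.1608, 0.0165]
orientation: [-0.001, 0.112, 0.994, 0.0]
wrist_force: [-0.3, -0.6, -0.2]
finger_gap: 0.0855
```

Call:
{"name": "move_arm", "arguments": {"commands": [[[0,0,0],[0,0,0],1],[[0,0,0],[0,0,0],1]]}}

```text
clock: 23.55
tcp_pos: [0.6402, 0.1618, 0.0201]
orientation: [0.002, 0.112, 0.994, 0.001]
wrist_force: [-0.1, -0.2, -0.0]
finger_gap: 0.0854
```

```bash
python3 -c "
from h import *
st();snap('wrist','w23.png');snap('side','s23.png');f=load('s23.png')[0];g=load('w23.png')[0]
a=cv2.resize(f[110:190,240:330],None,fx=4.4,fy=4.4,interpolation=2);b=cv2.resize(g[130:320,140:370],(426,352),interpolation=2)
cv2.imwrite('pics/c23.png',np.hstack([a,b])[:,:,::-1]);goto([.6388,.1605,.003],167.2)"
```

```text
tcp [640.2 161.8  20.1] yaw 167.17 toolz [ 0.0049  0.0011 -1.    ] q [ 0.13  0.58 -0.03  0.95  0.    0.35] gap 0.0854 F [-0.1 -0.2 -0. ] t 23.55
shift(units) [-0.03 -0.04 -0.42] turn(units) [-0.008  0.033  0.001]
```

View pics/c23.png

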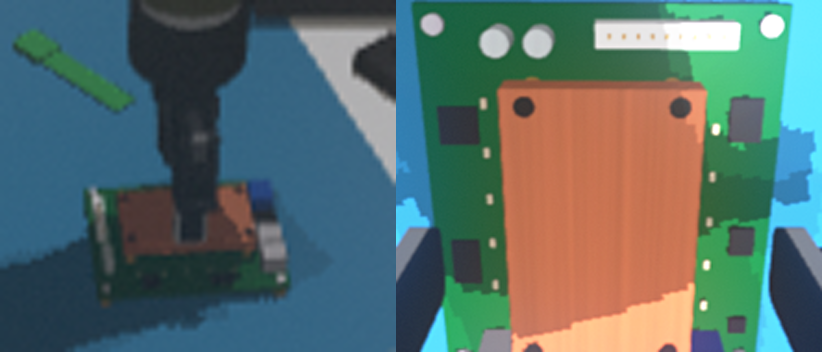

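Fingers are centred along the plate with the ports well clear. I lower to z = 0.003 and grip.

Call:
{"name": "move_arm", "arguments": {"commands": [[[-0.03,-0.03,-0.42],[-0.008,0.03,0],1],[[0,0,0],[0,0,0],1],[[0,0,0],[0,0,0],1]]}}

```text
clock: 23.95
tcp_pos: [0.6366, 0.1605, 0.0005]
orientation: [-0.002, 0.112, 0.994, -0.001]
wrist_force: [0.1, -0.2, 0.3]
finger_gap: 0.0855
```

Call:
{"name": "move_arm", "arguments": {"commands": [[[0,0,0],[0,0,0],-1],[[0,0,0],[0,0,0],-1],[[0,0,0],[0,0,0],-1],[[0,0,0],[0,0,0],-1]]}}

```text
clock: 24.35
tcp_pos: [0.6381, 0.1608, 0.0023]
orientation: [-0.0, 0.111, 0.994, -0.0]
wrist_force: [-0.4, 0.8, 3.4]
finger_gap: 0.0545
```

```bash
python3 -c "
from h import *
st();snap('wrist','w24.png');snap('side','s24.png');f=load('s24.png')[0];g=load('w24.png')[0]
a=cv2.resize(f[110:190,240:330],None,fx=4.4,fy=4.4,interpolation=2);b=cv2.resize(g[130:320,140:370],(426,352),interpolation=2)
cv2.imwrite('pics/c24.png',np.hstack([a,b])[:,:,::-1])"
```

```text
tcp [638.1 160.8   2.3] yaw 167.2 toolz [-1.e-03 -1.e-04 -1.e+00] q [ 0.12  0.6  -0.05  0.92 -0.    0.35] gap 0.0545 F [-0.4  0.8  3.4] t 24.35
```

View pics/c24.png

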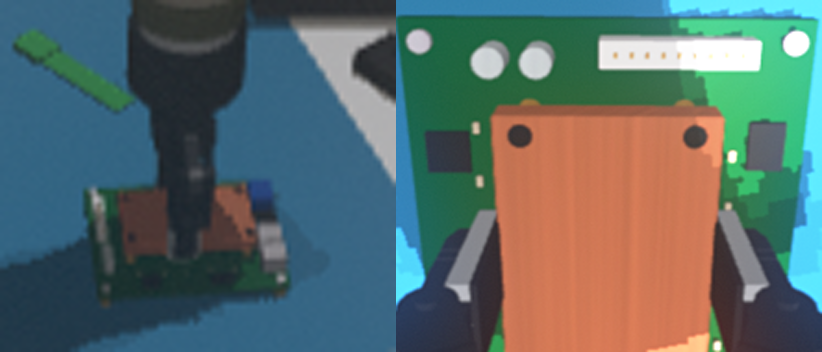

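Plate gripped. Lifting and carrying it towards the white board.

Call:
{"name": "move_arm", "arguments": {"commands": [[[0,0,0.1],[0,0,0],-1],[[0,0,0.4],[0,0,0],-1],[[0,0,0.9],[0,0,0],-1],[[0,0,0.9],[0,0,0],-1],[[0,0,0.4],[0,0,0],-1]]}}

```text
clock: 24.95
tcp_pos: [0.6387, 0.1607, 0.1127]
orientation: [0.001, 0.112, 0.994, 0.0]
wrist_force: [0.8, 0.5, -2.2]
finger_gap: 0.0538
```

```bash
python3 -c "
from h import *
st();snap('side','s25.png');f=load('s25.png')[0]
a=cv2.resize(f[70:200,220:350],None,fx=4.4,fy=4.4,interpolation=2)
cv2.imwrite('pics/c25.png',a[:,:,::-1])"
```

```text
tcp [638.7 160.7 112.7] yaw 167.19 toolz [ 1.1e-03 -1.0e-04 -1.0e+00] q [ 0.12  0.52  0.1   1.15 -0.    0.35] gap 0.0538 F [ 0.8  0.5 -2.2] t 24.95
```

View pics/c25.png

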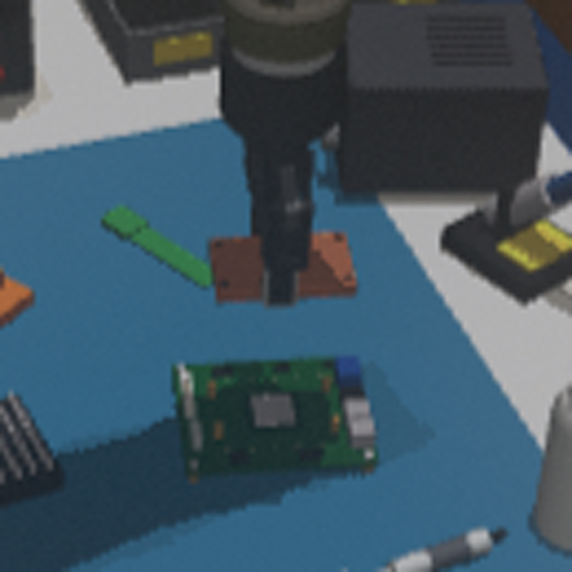

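The plate is lifted level and the processor is bare. Travelling to the white board.

Call:
{"name": "move_arm", "arguments": {"commands": [[[-0.32,-0.97,0],[0,0,-0.16],-1],[[-0.32,-0.97,0],[0,0,-0.16],-1],[[-0.32,-0.97,0],[0,0,-0.16],-1],[[-0.32,-0.97,0],[0,0,-0.16],-1],[[-0.32,-0.97,0],[0,0,-0.16],-1]]}}

```text
clock: 25.5
tcp_pos: [0.5718, -0.0345, 0.1081]
orientation: [-0.002, 0.167, 0.986, -0.0]
wrist_force: [-0.2, 0.0, -3.0]
finger_gap: 0.0544
```

Call:
{"name": "move_arm", "arguments": {"commands": [[[-0.32,-0.97,0],[0,0,-0.16],-1],[[-0.32,-0.97,0],[0,0,-0.16],-1],[[-0.32,-0.97,0],[0,0,-0.16],-1],[[-0.32,-0.97,0],[0,0,-0.16],-1],[[-0.32,-0.97,0],[0,0,-0.16],-1]]}}

```text
clock: 26.0
tcp_pos: [0.5079, -0.2283, 0.1082]
orientation: [-0.002, 0.222, 0.975, 0.0]
wrist_force: [1.1, 0.6, -2.3]
finger_gap: 0.0545
```

Call:
{"name": "move_arm", "arguments": {"commands": [[[-0.32,-0.97,0],[0,0,-0.16],-1],[[-0.32,-0.97,0],[0,0,-0.16],-1],[[-0.32,-0.97,0],[0,0,-0.16],-1],[[0,0,0],[0,0,0],-1],[[0,0,0],[0,0,0],-1]]}}

```text
clock: 26.5
tcp_pos: [0.4698, -0.344, 0.1081]
orientation: [-0.002, 0.255, 0.967, 0.001]
wrist_force: [-0.8, -0.1, -2.9]
finger_gap: 0.0538
```

Call:
{"name": "move_arm", "arguments": {"commands": [[[0,0,0],[0,0,0],-1],[[0,0,0],[0,0,0],-1]]}}

```text
clock: 26.7
tcp_pos: [0.4712, -0.3423, 0.1091]
orientation: [-0.002, 0.253, 0.967, 0.0]
wrist_force: [0.2, -0.7, -2.8]
finger_gap: 0.0544
```

```bash
python3 -c "
from h import *
st();goto([.4684,-.3465,.03],150.5);snap('wrist','w26.png')"
```

```text
tcp [ 471.2 -342.3  109.1] yaw 150.65 toolz [-0.0031  0.0013 -1.    ] q [-0.77  0.38 -0.12  1.07 -0.   -0.25] gap 0.0544 F [ 0.2 -0.7 -2.8] t 26.7
shift(units) [-0.07 -0.11 -1.98] turn(units) [-0.009 -0.022 -0.019]
```

View pics/w26.png

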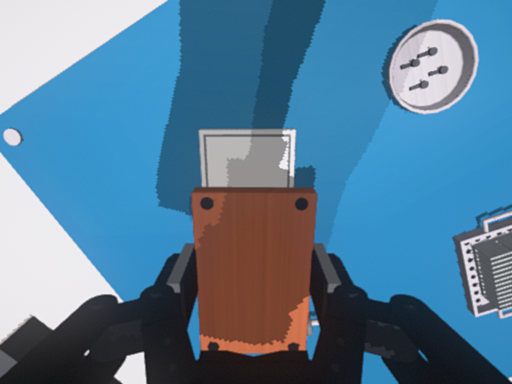

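```bash
python3 -c "
from h import *
f,K,T=wT('w26.png')
cv2.imwrite('pics/c26.png',cv2.resize(f[115:200,180:315],None,fx=5.5,fy=5.5,interpolation=2)[:,:,::-1])
A=ray(K,T,(199.5,129),.006);B=ray(K,T,(295,129),.006);print(A,B,np.linalg.norm(A-B));d=(B-A)/np.linalg.norm(B-A);print(np.degrees(np.arctan2(d[1],d[0])))
n=np.array([d[1],-d[0],0]);print((A+B)/2+n*.058,(A+B)/2-n*.058)
C=ray(K,T,(193,188),.135);D=ray(K,T,(316,188),.135);print('plate near edge mid',(C+D)/2,np.linalg.norm(C-D))
"
```

```text
[ 0.40245225 -0.35651336  0.006     ] [ 0.44178412 -0.28663121  0.006     ] 0.08019045899165148
60.627825444061955
[ 0.47266241 -0.35002016  0.006     ] [ 0.37157396 -0.29312441  0.006     ]
plate near edge mid [ 0.43607004 -0.3230926   0.135     ] 0.0555417577866029
```

View pics/c26.png

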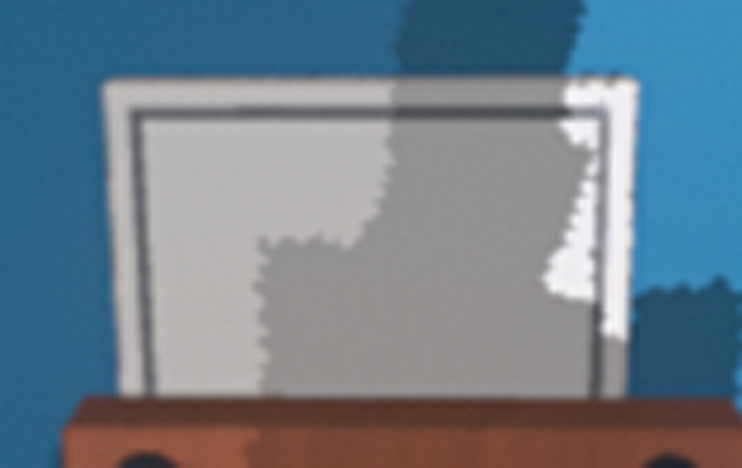

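Two measurements of the white board centre agree: (472.7, −350) and (471.9, −349.4) mm. Lowering.

Call:
{"name": "move_arm", "arguments": {"commands": [[[-0.07,-0.11,-0.6],[0,-0.02,-0.02],-1],[[0,0,-0.8],[0,0,0],-1],[[0,0,-0.6],[0,0,0],-1],[[0,0,-0.3],[0,0,0],-1],[[0,0,0],[0,0,0],-1]]}}

```text
clock: 27.25
tcp_pos: [0.4676, -0.3464, 0.0159]
orientation: [-0.001, 0.255, 0.967, 0.001]
wrist_force: [-0.1, 0.0, -2.8]
finger_gap: 0.0543
```

Call:
{"name": "move_arm", "arguments": {"commands": [[[0,0,0],[0,0,0],-1],[[0,0,0],[0,0,0],-1]]}}

```text
clock: 27.45
tcp_pos: [0.4696, -0.349, 0.0192]
orientation: [0.002, 0.255, 0.967, -0.001]
wrist_force: [0.3, 0.4, -2.8]
finger_gap: 0.0542
```

```bash
python3 -c "
from h import *
st();goto([.4685,-.3468,-.0077],150.5);snap('wrist','w27.png');snap('side','s27.png');f=load('s27.png')[0];g=load('w27.png')[0]
a=cv2.resize(f[270:370,230:350],None,fx=3.3,fy=3.3,interpolation=2);b=cv2.resize(g[130:320,140:370],(399,330),interpolation=2)
cv2.imwrite('pics/c27.png',np.hstack([a,b])[:,:,::-1])"
```

```text
tcp [ 469.6 -349.    19.2] yaw 150.42 toolz [ 0.0027 -0.0018 -1.    ] q [-0.78  0.46 -0.25  0.86  0.   -0.26] gap 0.0542 F [ 0.3  0.4 -2.8] t 27.45
shift(units) [-0.03  0.05 -0.67] turn(units) [0.013 0.019 0.01 ]
```

View pics/c27.png

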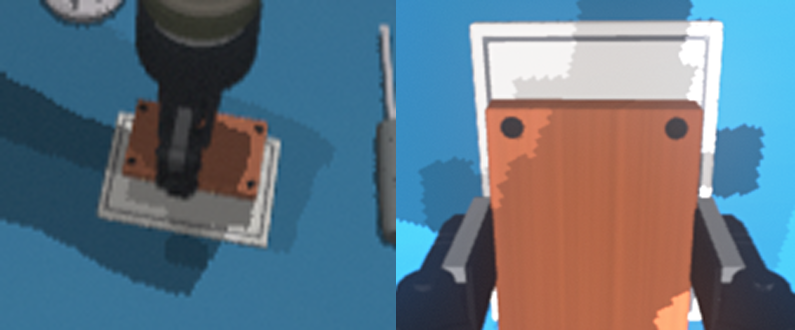

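Call:
{"name": "move_arm", "arguments": {"commands": [[[-0.03,0.04,-0.2],[0.01,0.015,0.01],-1],[[0,0,-0.2],[0,0,0],-1],[[0,0,-0.13],[0,0,0],-1],[[0,0,0],[0,0,0],-1],[[0,0,0],[0,0,0],-1]]}}

```text
clock: 28.05
tcp_pos: [0.4669, -0.3464, -0.004]
orientation: [-0.001, 0.255, 0.967, 0.001]
wrist_force: [-0.7, -0.6, -3.5]
finger_gap: 0.0543
```

Call:
{"name": "move_arm", "arguments": {"commands": [[[0,0,0],[0,0,0],-1],[[0,0,0],[0,0,0],-1]]}}

```text
clock: 28.25
tcp_pos: [0.4674, -0.3469, -0.0033]
orientation: [-0.001, 0.255, 0.967, 0.0]
wrist_force: [-0.3, 0.4, -3.0]
finger_gap: 0.0543
```

```bash
python3 -c "
from h import *
st();goto([.4685,-.3468,-.0077],150.5)"
```

```text
tcp [ 467.4 -346.9   -3.3] yaw 150.47 toolz [-0.0011  0.0012 -1.    ] q [-0.78  0.48 -0.27  0.82  0.   -0.26] gap 0.0543 F [-0.3  0.4 -3. ] t 28.25
shift(units) [ 0.03  0.   -0.11] turn(units) [-0.008 -0.008  0.004]
```

Call:
{"name": "move_arm", "arguments": {"commands": [[[0.03,0,-0.06],[0,0,0],-1],[[0,0,0],[0,0,0],-1],[[0,0,0],[0,0,0],-1]]}}

```text
clock: 28.55
tcp_pos: [0.4684, -0.3465, -0.0061]
orientation: [-0.001, 0.255, 0.967, 0.001]
wrist_force: [0.2, 0.9, -2.2]
finger_gap: 0.0542
```

Call:
{"name": "move_arm", "arguments": {"commands": [[[0,0,-0.03],[0,0,0],-1],[[0,0,0],[0,0,0],-1],[[0,0,0],[0,0,0],-1]]}}

```text
clock: 28.85
tcp_pos: [0.4683, -0.3465, -0.0072]
orientation: [-0.001, 0.255, 0.967, 0.001]
wrist_force: [-0.1, 0.2, -2.0]
finger_gap: 0.0539
```

Call:
{"name": "move_arm", "arguments": {"commands": [[[0,0,-0.025],[0,0,0],-1],[[0,0,0],[0,0,0],-1],[[0,0,0],[0,0,0],-1]]}}

```text
clock: 29.15
tcp_pos: [0.4685, -0.3467, -0.0077]
orientation: [-0.001, 0.255, 0.967, 0.0]
wrist_force: [-1.9, 1.8, 2.6]
finger_gap: 0.0541
```

Contact. Release and lift.

Call:
{"name": "move_arm", "arguments": {"commands": [[[0,0,0],[0,0,0],0.6],[[0,0,0],[0,0,0],0.6],[[0,0,0],[0,0,0],0.6],[[0,0,0.2],[0,0,0],0.6],[[0,0,0.6],[0,0,0],0.8]]}}

```text
clock: 29.65
tcp_pos: [0.4669, -0.3452, 0.0223]
orientation: [-0.003, 0.255, 0.967, 0.002]
wrist_force: [-0.9, -0.5, -0.2]
finger_gap: 0.0765
```

Call:
{"name": "move_arm", "arguments": {"commands": [[[0,0,1],[0,0,0],1],[[0,0,1],[0,0,0],1],[[0,0,0.8],[0,0,0],1],[[0,0,0],[0,0,0],1]]}}

```text
clock: 30.05
tcp_pos: [0.471, -0.3491, 0.142]
orientation: [0.003, 0.255, 0.967, -0.002]
wrist_force: [1.3, -0.4, 0.4]
finger_gap: 0.0854
```

```bash
python3 -c "
from m import *
print('--');st();snap('wrist','w28.png');f,K,T=wT('w28.png');H,S,V=hsv(f)
pr('plate',rect(0,((H<20)&(S>80)),K,T,.022,(170,80,350,260),3,9))
pr('white',rect(0,((H<20)|(S<70)),K,T,.006,(170,80,350,245),3,9))" | sed -n '/--/,$p'
```

```text
--
tcp [ 471.  -349.1  142. ] yaw 150.48 toolz [ 0.0058 -0.0055 -1.    ] q [-0.77  0.36 -0.07  1.13  0.   -0.26] gap 0.0854 F [ 1.3 -0.4  0.4] t 30.05
plate [472.6, -350.2, 55.1, 89.9, 60.1] [225. 137.] [285. 228.]
white [471.9, -350.0, 82.6, 115.3, 60.5] [211. 120.] [297. 232.]
```

View pics/w28.png

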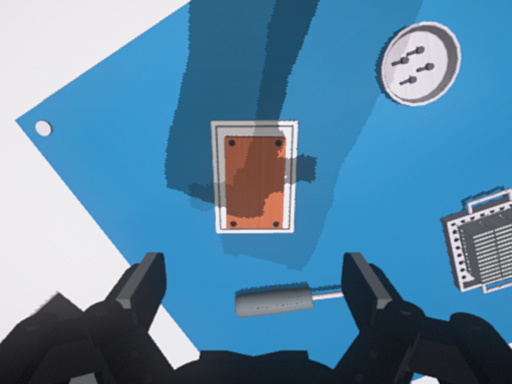

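The plate is flat and lengthwise, centred to within 1 mm of the board. Now the cap: I cross over and turn to yaw 214°, so the jaws close across the tab.

Call:
{"name": "move_arm", "arguments": {"commands": [[[0.02,0.96,0],[0,0,0.444],1],[[0.02,0.96,0],[0,0,0.444],1],[[0.02,0.96,0],[0,0,0.444],1],[[0.02,0.96,0],[0,0,0.444],1],[[0.02,0.96,0],[0,0,0.444],1]]}}

```text
clock: 30.6
tcp_pos: [0.4713, -0.1527, 0.1347]
orientation: [-0.002, 0.101, 0.995, 0.001]
wrist_force: [1.0, 0.7, 1.1]
finger_gap: 0.0856
```

Call:
{"name": "move_arm", "arguments": {"commands": [[[0.02,0.96,0],[0,0,0.444],1],[[0.02,0.96,0],[0,0,0.444],1],[[0.02,0.96,0],[0,0,0.444],1],[[0.02,0.96,0],[0,0,0.444],1],[[0.02,0.96,0],[0,0,0.444],1]]}}

```text
clock: 31.1
tcp_pos: [0.4753, 0.039, 0.1348]
orientation: [-0.002, -0.053, 0.999, 0.0]
wrist_force: [0.7, 0.2, 0.4]
finger_gap: 0.0853
```

Call:
{"name": "move_arm", "arguments": {"commands": [[[0.02,0.96,0],[0,0,0.444],1],[[0.02,0.96,0],[0,0,0.444],1],[[0.02,0.96,0],[0,0,0.444],1],[[0.02,0.96,0],[0,0,0.444],1],[[0.02,0.96,0],[0,0,0.444],1]]}}

```text
clock: 31.6
tcp_pos: [0.4793, 0.2308, 0.1347]
orientation: [-0.002, -0.207, 0.978, -0.0]
wrist_force: [1.2, -0.6, -0.3]
finger_gap: 0.0854
```

Call:
{"name": "move_arm", "arguments": {"commands": [[[0.02,0.96,0],[0,0,0.444],1],[[0.02,0.96,0],[0,0,0.444],1],[[0.0,0.9,0],[0,0,0.444],1],[[0,0,0],[0,0,0],1],[[0,0,0],[0,0,0],1]]}}

```text
clock: 32.1
tcp_pos: [0.4809, 0.3424, 0.1344]
orientation: [-0.002, -0.296, 0.955, -0.0]
wrist_force: [-0.8, 0.1, -0.3]
finger_gap: 0.0853
```

Call:
{"name": "move_arm", "arguments": {"commands": [[[0,0,0],[0,0,0],1],[[0,0,0],[0,0,0],1]]}}

```text
clock: 32.3
tcp_pos: [0.4819, 0.3409, 0.1355]
orientation: [-0.002, -0.295, 0.956, -0.0]
wrist_force: [0.1, -0.8, -0.6]
finger_gap: 0.0851
```

```bash
python3 -c "
from m import *
print('--');st();snap('wrist','w29.png');f,K,T=wT('w29.png');H,S,V=hsv(f)
pr('cap',rect(0,((H<20)&(S>150)),K,T,.012,(150,80,370,280),3,9));goto([.4848,.3405,.1],214.4-360)
cv2.imwrite('pics/c29.png',cv2.resize(f[130:250,190:330],None,fx=5,fy=5,interpolation=2)[:,:,::-1])" | sed -n '/--/,$p'
```

```text
--
tcp [481.9 340.9 135.5] yaw -145.7 toolz [-0.0029 -0.0012 -1.    ] q [ 0.48  0.38 -0.06  1.13  0.   -0.12] gap 0.0851 F [ 0.1 -0.8 -0.6] t 32.3
cap [487.1, 342.2, 48.3, 47.1, 34.2] [227. 164.] [276. 212.]
shift(units) [ 0.07 -0.01 -0.89] turn(units) [ 0.007 -0.018  0.012]
```

View pics/w29.png

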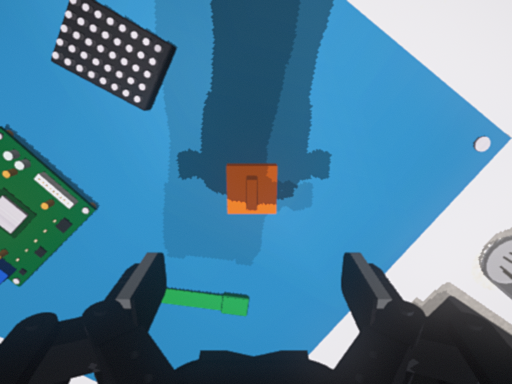

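View pics/c29.png

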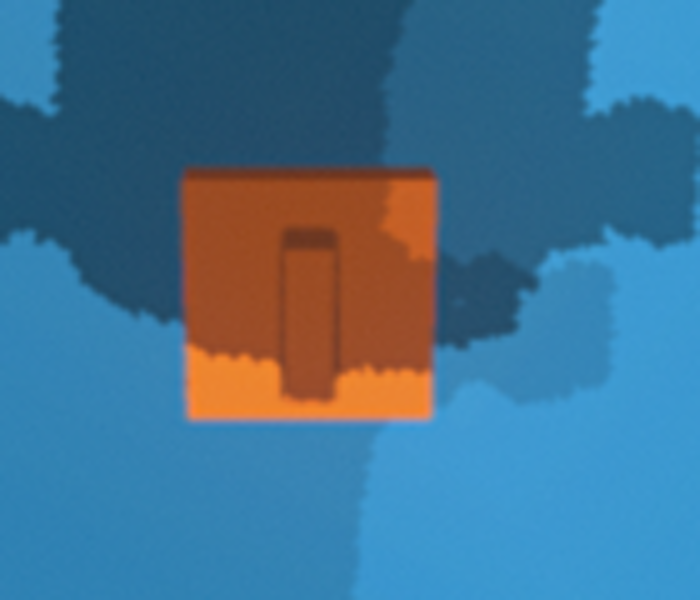

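The tab lies along tool x and is well aligned, cap centre about (487.5, 342.3). Descending and closing partway to check.

Call:
{"name": "move_arm", "arguments": {"commands": [[[0.05,-0.02,-0.9],[0.007,-0.018,0],1],[[0,0,-0.9],[0,0,0],1],[[0,0,-0.7],[0,0,0],1],[[0,0,-0.5],[0,0,0],0.2],[[0,0,-0.1],[0,0,0],-0.3]], "newtons": 25}}

```text
clock: 32.85
tcp_pos: [0.4822, 0.3394, 0.0093]
orientation: [-0.002, -0.295, 0.955, -0.0]
wrist_force: [-1.0, 0.7, -0.5]
finger_gap: 0.0591
```

Call:
{"name": "move_arm", "arguments": {"commands": [[[0,0,0],[0,0,0],-0.3],[[0,0,0],[0,0,0],-0.3],[[0,0,0],[0,0,0],-0.3]]}}

```text
clock: 33.15
tcp_pos: [0.4852, 0.3419, 0.0135]
orientation: [0.002, -0.296, 0.955, 0.0]
wrist_force: [0.1, -0.6, 0.8]
finger_gap: 0.0302
```

```bash
python3 -c "
from h import *
st();snap('wrist','w30.png');snap('side','s30.png');f=load('s30.png')[0];g=load('w30.png')[0]
a=cv2.resize(f[90:170,170:260],None,fx=4.4,fy=4.4,interpolation=2);b=cv2.resize(g[130:320,140:370],(426,352),interpolation=2)
cv2.imwrite('pics/c30.png',np.hstack([a,b])[:,:,::-1]);goto([.4838,.34,.003],214.3-360)"
```

```text
tcp [485.2 341.9  13.5] yaw -145.61 toolz [ 0.0029  0.0017 -1.    ] q [ 0.48  0.48 -0.23  0.86  0.   -0.12] gap 0.0302 F [ 0.1 -0.6  0.8] t 33.15
shift(units) [-0.03 -0.05 -0.25] turn(units) [-0.01   0.018 -0.013]
```

View pics/c30.png

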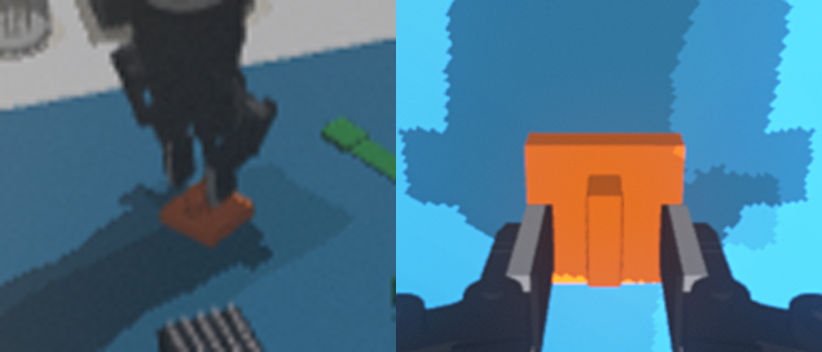

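The tips straddle the tab. The picture gives the tips 13–14 mm behind the TCP, so z = 0.005 leaves them clear of the cap's top face.

Call:
{"name": "move_arm", "arguments": {"commands": [[[-0.03,-0.04,-0.2],[-0.01,0.018,-0.01],-0.3],[[0,0,0],[0,0,0],-0.3],[[0,0,0],[0,0,0],-0.3],[[0,0,0],[0,0,0],-0.3]]}}

```text
clock: 33.65
tcp_pos: [0.4826, 0.3398, 0.0037]
orientation: [-0.001, -0.295, 0.955, -0.0]
wrist_force: [-0.2, -0.7, 0.2]
finger_gap: 0.03
```

Call:
{"name": "move_arm", "arguments": {"commands": [[[0,0,0],[0,0,0],-1],[[0,0,0],[0,0,0],-1],[[0,0,0],[0,0,0],-1],[[0,0,0],[0,0,0],-1]]}}

```text
clock: 34.05
tcp_pos: [0.4829, 0.3399, 0.004]
orientation: [-0.001, -0.295, 0.955, -0.0]
wrist_force: [-0.1, 0.0, 0.9]
finger_gap: 0.0089
```

```bash
python3 -c "
from h import *
st();snap('wrist','w31.png');snap('side','s31.png');f=load('s31.png')[0];g=load('w31.png')[0]
a=cv2.resize(f[90:170,170:260],None,fx=4.4,fy=4.4,interpolation=2);b=cv2.resize(g[130:320,140:370],(426,352),interpolation=2)
cv2.imwrite('pics/c31.png',np.hstack([a,b])[:,:,::-1]);st()"
```

```text
tcp [482.9 339.9   4. ] yaw -145.67 toolz [-1.8e-03 -9.0e-04 -1.0e+00] q [ 0.48  0.49 -0.24  0.84  0.   -0.12] gap 0.0089 F [-0.1  0.   0.9] t 34.05
tcp [482.9 339.9   3.9] yaw -145.67 toolz [-1.8e-03 -9.0e-04 -1.0e+00] q [ 0.48  0.49 -0.24  0.84  0.   -0.12] gap 0.0088 F [0.3 0.9 0.8] t 34.15
```

View pics/c31.png

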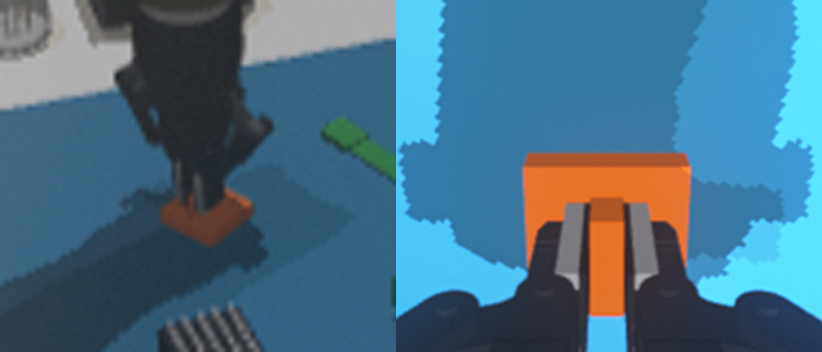

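The tab is gripped (gap 8.9 mm). Lifting and carrying to the board.

Call:
{"name": "move_arm", "arguments": {"commands": [[[0,0,0.1],[0,0,0],-1],[[0,0,0.4],[0,0,0],-1],[[0,0,0.9],[0,0,0],-1],[[0,0,0.7],[0,0,0],-1],[[0,0,0.3],[0,0,0],-1]]}}

```text
clock: 34.65
tcp_pos: [0.4843, 0.3406, 0.1029]
orientation: [0.001, -0.295, 0.955, 0.0]
wrist_force: [0.8, 0.6, 0.7]
finger_gap: 0.0092
```

Call:
{"name": "move_arm", "arguments": {"commands": [[[0.55,-0.64,0],[0,0,-0.847],-1],[[0.55,-0.64,0],[0,0,-0.847],-1],[[0.55,-0.64,0],[0,0,-0.847],-1],[[0.55,-0.64,0],[0,0,-0.847],-1],[[0.55,-0.64,0],[0,0,-0.847],-1]]}}

```text
clock: 35.15
tcp_pos: [0.593, 0.2106, 0.0989]
orientation: [-0.002, -0.002, 1.0, 0.0]
wrist_force: [-0.7, -0.7, 0.1]
finger_gap: 0.0093
```

Call:
{"name": "move_arm", "arguments": {"commands": [[[0.55,-0.64,0],[0,0,-0.847],-1],[[0.55,-0.64,0],[0,0,-0.847],-1],[[0,0,0],[0,0,0],-1],[[0,0,0],[0,0,0],-1],[[0,0,0],[0,0,0],-1]]}}

```text
clock: 35.65
tcp_pos: [0.6357, 0.1612, 0.0991]
orientation: [-0.002, 0.113, 0.994, 0.0]
wrist_force: [0.3, 0.4, -0.2]
finger_gap: 0.009
```

```bash
python3 -c "
from m import *
print('--');st();goto([.6378,.1608,.04],166.9);snap('wrist','w32.png');f,K,T=wT('w32.png');H,S,V=hsv(f)
pr('board',rect(0,((H>40)&(H<85)&(S>80)),K,T,.012,(170,95,340,275),3,25))" | sed -n '/--/,$p'
```

```text
--
tcp [635.7 161.2  99.1] yaw 166.98 toolz [-4.e-03  9.e-04 -1.e+00] q [0.13 0.52 0.08 1.13 0.   0.35] gap 0.009 F [ 0.3  0.4 -0.2] t 35.65
shift(units) [ 0.05 -0.01 -1.48] turn(units) [-0.007 -0.029 -0.01 ]
board [642.2, 159.0, 108.8, 128.3, 76.9] [185. 126.] [322. 269.]
```

View pics/w32.png

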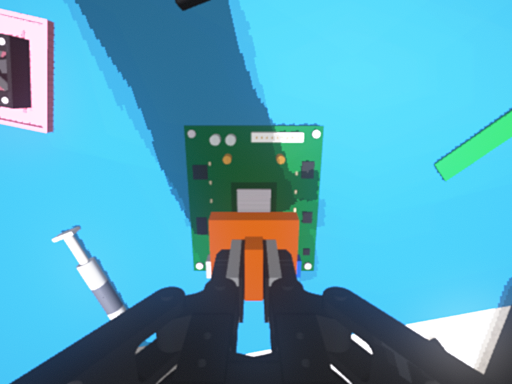

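```bash
python3 -c "
from h import *
f,K,T=wT('w32.png')
cv2.imwrite('pics/c32.png',cv2.resize(f[170:310,190:320],None,fx=4.2,fy=4.2,interpolation=2)[:,:,::-1])
"
```

```text
(no output)
```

View pics/c32.png

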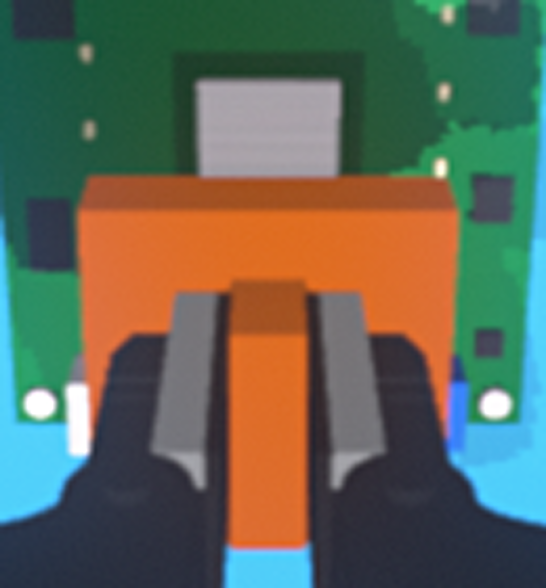

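```bash
python3 -c "
from h import *
f,K,T=wT('w32.png')
px=lambda a,b:(190+a/4.2-.4,170+b/4.2-.4)
C=[ray(K,T,px(*c),.123) for c in [(229,335),(307,335),(309,548),(228,548)]];print('tab',np.mean(C,0)*1000,np.linalg.norm(C[0]-C[1]),np.linalg.norm(C[1]-C[2]))
A=ray(K,T,px(77,210),.107);B=ray(K,T,px(460,210),.107);d=(B-A)/np.linalg.norm(B-A);print(np.linalg.norm(B-A),np.degrees(np.arctan2(d[1],d[0])));print('cap',((A+B)/2+.024*np.array([d[1],-d[0],0]))*1000)
P=[ray(K,T,px(*c),.016) for c in [(197,80),(340,80)]];d=P[1]-P[0];L=np.linalg.norm(d);d/=L;print('cpu',L,((P[0]+P[1])/2+.014*np.array([d[1],-d[0],0]))*1000)
"
```

```text
tab [641.71010893 158.82776444 123.        ] 0.009104190620853974 0.029431549920669157
0.048407180350917095 76.9216516046335
cap [641.92104252 158.82997361 107.        ]
cpu 0.028067470393072665 [642.35385421 158.94212524  16.        ]
```

The cap in the hand is at (641.8, 158.8) and the processor at (642.4, 158.9), so it is already centred to within 1 mm. Lowering.

Call:
{"name": "move_arm", "arguments": {"commands": [[[0.01,0,-0.5],[-0.005,-0.02,-0.005],-1],[[0,0,-0.5],[0,0,0],-1],[[0,0,-0.4],[0,0,0],-1],[[0,0,0],[0,0,0],-1],[[0,0,0],[0,0,0],-1]]}}

```text
clock: 36.2
tcp_pos: [0.6365, 0.1615, 0.044]
orientation: [-0.0, 0.114, 0.994, 0.0]
wrist_force: [0.2, 0.2, -0.4]
finger_gap: 0.0095
```

Call:
{"name": "move_arm", "arguments": {"commands": [[[0,0,0],[0,0,0],-1],[[0,0,0],[0,0,0],-1]]}}

```text
clock: 36.4
tcp_pos: [0.638, 0.161, 0.0452]
orientation: [0.001, 0.114, 0.993, 0.0]
wrist_force: [-0.2, -0.3, -0.3]
finger_gap: 0.0091
```

```bash
python3 -c "
from h import *
st();goto([.6365,.1611,.0159],166.9);snap('wrist','w33.png');snap('side','s33.png');f=load('s33.png')[0];g=load('w33.png')[0]
a=cv2.resize(f[110:190,240:330],None,fx=4.4,fy=4.4,interpolation=2);b=cv2.resize(g[130:320,140:370],(399,352),interpolation=2)
cv2.imwrite('pics/c33.png',np.hstack([a,b])[:,:,::-1])"
```

```text
tcp [638.  161.   45.2] yaw 166.88 toolz [ 2.8e-03  4.0e-04 -1.0e+00] q [ 0.13  0.56 -0.    1.    0.    0.35] gap 0.0091 F [-0.2 -0.3 -0.3] t 36.4
shift(units) [-0.04  0.   -0.73] turn(units) [-0.003  0.02   0.002]
```

View pics/c33.png

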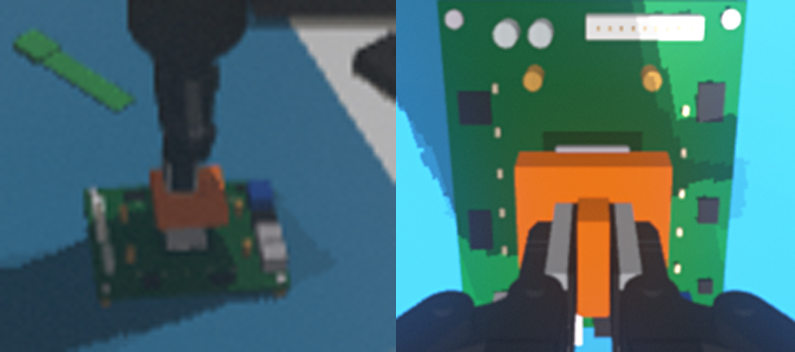

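Call:
{"name": "move_arm", "arguments": {"commands": [[[-0.02,0,-0.3],[0,0.01,0],-1],[[0,0,-0.25],[0,0,0],-1],[[0,0,0],[0,0,0],-1],[[0,0,0],[0,0,0],-1],[[0,0,0],[0,0,0],-1]]}}

```text
clock: 37.0
tcp_pos: [0.6364, 0.1606, 0.0217]
orientation: [-0.0, 0.114, 0.993, 0.0]
wrist_force: [-0.6, 0.5, 0.8]
finger_gap: 0.009
```

```bash
python3 -c "
from h import *
st();goto([.6371,.1611,.0159],166.9);snap('wrist','w34.png');g=load('w34.png')[0]
cv2.imwrite('pics/c34.png',cv2.resize(g[170:310,190:320],None,fx=4.2,fy=4.2,interpolation=2)[:,:,::-1])"
```

```text
tcp [636.4 160.6  21.7] yaw 166.85 toolz [-9.e-04  2.e-04 -1.e+00] q [ 0.12  0.58 -0.03  0.96  0.    0.35] gap 0.009 F [-0.6  0.5  0.8] t 37.0
shift(units) [ 0.02  0.01 -0.15] turn(units) [-0.001 -0.007  0.006]
```

View pics/c34.png

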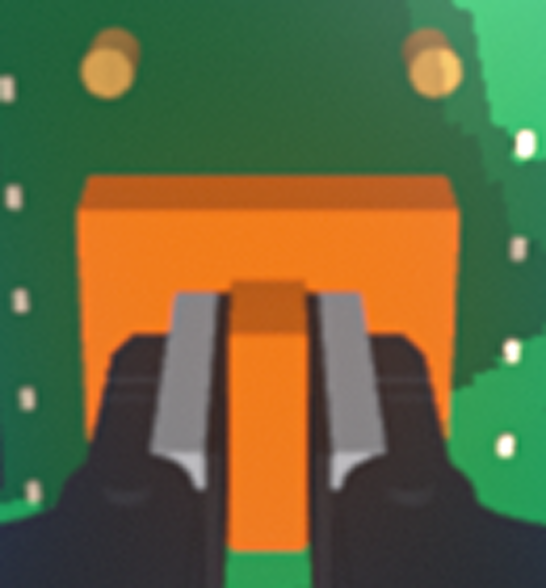

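The cap is square to the posts and centred between them. Final lowering in small steps.

Call:
{"name": "move_arm", "arguments": {"commands": [[[0.015,0,-0.08],[0,0,0],-1],[[0,0,-0.03],[0,0,0],-1],[[0,0,0],[0,0,0],-1],[[0,0,0],[0,0,0],-1]]}}

```text
clock: 37.45
tcp_pos: [0.6369, 0.1606, 0.0174]
orientation: [-0.0, 0.114, 0.993, 0.0]
wrist_force: [0.8, 0.0, -0.3]
finger_gap: 0.0087
```

Call:
{"name": "move_arm", "arguments": {"commands": [[[0,0,-0.03],[0,0,0],-1],[[0,0,0],[0,0,0],-1],[[0,0,0],[0,0,0],-1]]}}

```text
clock: 37.75
tcp_pos: [0.637, 0.1606, 0.0162]
orientation: [-0.0, 0.114, 0.993, 0.0]
wrist_force: [0.7, 0.8, -0.5]
finger_gap: 0.009
```

Call:
{"name": "move_arm", "arguments": {"commands": [[[0,0,-0.025],[0,0,0],-1],[[0,0,0],[0,0,0],-1],[[0,0,0],[0,0,0],-1]]}}

```text
clock: 38.05
tcp_pos: [0.6371, 0.1606, 0.0159]
orientation: [-0.0, 0.114, 0.993, 0.0]
wrist_force: [-1.9, -0.7, 6.0]
finger_gap: 0.0088
```

Contact at the predicted height. Release and retreat.

Call:
{"name": "move_arm", "arguments": {"commands": [[[0,0,0.01],[0,0,0],-1],[[0,0,0],[0,0,0],-0.3],[[0,0,0],[0,0,0],-0.3],[[0,0,0.2],[0,0,0],-0.3],[[0,0,0.6],[0,0,0],-0.3]]}}

```text
clock: 38.55
tcp_pos: [0.6348, 0.1603, 0.0454]
orientation: [-0.003, 0.114, 0.993, -0.001]
wrist_force: [0.5, 0.2, -1.1]
finger_gap: 0.0297
```

Call:
{"name": "move_arm", "arguments": {"commands": [[[0,0,1],[0,0,0],-0.3],[[0,0,1],[0,0,0],0],[[-0.3,0,1],[0,0,0],0.5],[[-0.8,-0.5,0.3],[0,0,0],1],[[-0.8,-0.5,0],[0,0,0],1]]}}

```text
clock: 39.05
tcp_pos: [0.5626, 0.1207, 0.1832]
orientation: [0.003, 0.114, 0.993, 0.001]
wrist_force: [0.2, -1.3, -0.7]
finger_gap: 0.0836
```

Call:
{"name": "move_arm", "arguments": {"commands": [[[-0.8,-0.5,0],[0,0,0],1],[[-0.4,-0.3,0],[0,0,0],1],[[0,0,0],[0,0,0],1],[[0,0,0],[0,0,0],1],[[0,0,0],[0,0,0],1]]}}

```text
clock: 39.55
tcp_pos: [0.5142, 0.089, 0.1799]
orientation: [0.0, 0.114, 0.993, 0.0]
wrist_force: [0.1, 1.2, 0.6]
finger_gap: 0.0857
```

```bash
python3 -c "
from m import *
print('--');st();snap('wrist','w35.png');snap('side','s35.png');snap('top','t35.png');f=load('s35.png')[0]
cv2.imwrite('pics/c35.png',cv2.resize(f[90:350,190:370],None,fx=3,fy=2.3,interpolation=2)[:,:,::-1])
f=load('t35.png')[0];cv2.imwrite('pics/c35t.png',cv2.resize(f[80:270,90:400],None,fx=2.58,fy=2.58,interpolation=2)[:,:,::-1])" | sed -n '/--/,$p'
```

```text
--
tcp [514.2  89.  179.9] yaw 166.87 toolz [ 5.e-04  4.e-04 -1.e+00] q [ 0.02  0.22 -0.16  1.18  0.    0.25] gap 0.0857 F [0.1 1.2 0.6] t 39.55
```

View pics/w35.png

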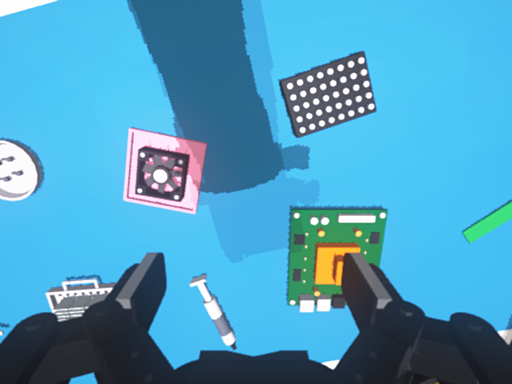

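View pics/c35.png

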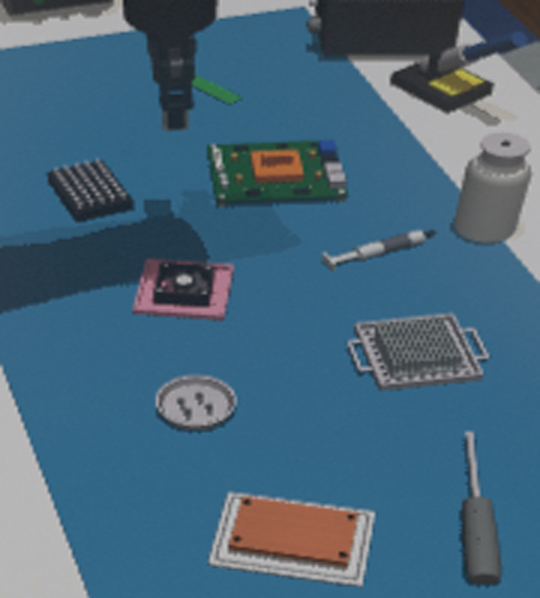

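View pics/c35t.png

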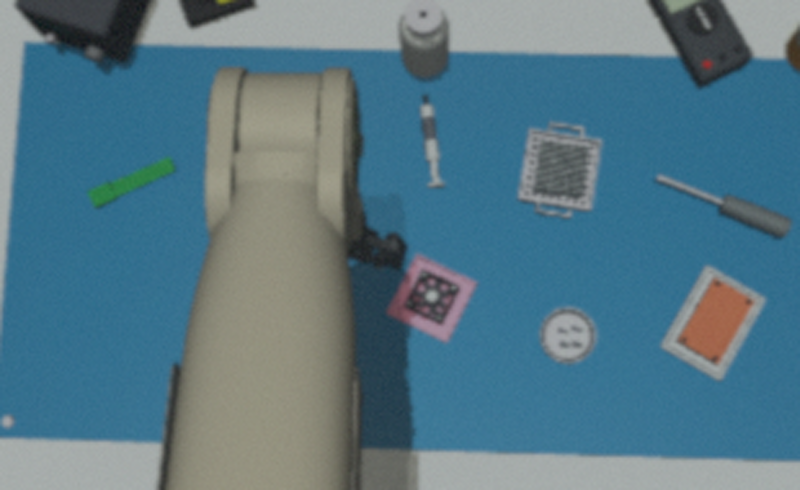

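All four parts are where they belong. The dish (568,335) and the bottle (425,40) are at the same crop pixels as at the start. The robot is clear of everything, so I hand in.

```bash
python3 -c "
from h import *
f,K,T=wT('w35.png');
H,S,V=cv2.split(cv2.cvtColor(f,cv2.COLOR_RGB2HSV).astype(int)) if False else [x.astype(int) for x in cv2.split(cv2.cvtColor(f,cv2.COLOR_RGB2HSV))]
print(job.hand_in());st()"
```

```text
the job is handed in; nothing more can be done
None
the job is handed in; nothing more can be done
```

The cooler is apart in the order asked, and I handed the job in at about 39.7 s of the 115 s. The fan is in the pink tray, the heat sink in the steel wash tray, the copper plate lengthwise on the white board and the orange cap over the processor.

**Last checks:** The final side, top and wrist views show every part flat, the right way up and in place. The plate measured within 1 mm of the white board's centre. The cap was within about 1 mm of the processor just before release, but I did not measure it again after letting go. In the top view the screw dish and the bottle are at the same pixels as at the start. Forces at set-down were about 3 to 6 N, except the fan, which reached about 15 N on one extra 1 mm step.

**What disagreed:**
- **Fingertips:** they stood about 14 mm behind the reported TCP when shut and about 25 mm behind when open, not 19 mm ahead as stated. The first fan grasp therefore closed on air; I measured the offset in two cameras and used that afterwards.
- **Joint limit:** an early turn stopped at joint 6's end of range and left the tool about 90 mm off with a 4° tilt. I corrected it by taking the opposite half-turn. Nothing was touched.

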